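Clamp the finial in the sloping finishing fixture

TASK

Set the pointed bronze finial, point outwards, in the round nest of the sloping holding fixture so that its foot sits flat on the nest floor, and then swing the latch arm across its foot until the arm's end rests fully home in the catch. Leave the ball-topped casting and the other loose things on the bench where they are.

Things in the scene. Friction and masses are not known exactly. Their poses are not given: they have to be found in the camera images.
- finial: pointed bronze finial, the casting to be clamped: a round foot flange 44 mm across and 12 mm thick, above it a plain cylindrical shank 28 mm across from 12 to 52 mm height, then a bullet-shaped point up to 88 mm; about 0.4 kg. Origin at the centre of its underside, z up along its axis. At the start it stands upright on the table
- ball_finial: the other bronze casting: same foot flange (44 mm across), thin neck, ball head 45 mm across, 72 mm tall; origin at the centre of its underside. Not wanted now
- holder_plate: bare steel plate of the bolted-down holding fixture, sloping down 30 degrees, roughly to the robot's left. Origin: centre of the nest floor, on the plate's surface, 50 mm above the table; x up the slope, y to its left, z square out of the plate. Nest: dark steel ring round the origin, 50 mm inside, 62 mm outside, 8 mm high. Plate spans x -55 to 100, y -105 to 105 mm
- catch (a point): the catch that takes the latch arm's end: a dark steel C-shaped keeper, open up the slope; this point is the middle of its mouth, where the arm's end rests. Keeper spans x 8 to 32, y -96 to -72, z 0 to 29 mm in the holder_plate frame
- latch (a joint): flat dark steel latch arm, 12 x 6 mm, 164 mm long, turning in the plane of the plate about its z at latch_pivot; underside 14.5 mm above the plate, just clear of a seated casting's foot. 0 = closed: lies along the plate's -y across the foot, end in the catch, at its stop. Positive (rad, to 1.8) = open; at 1.57 it points straight up the slope. Stiff, stays where left
- latch_pivot (a point): the latch's hinge axis, at the arm's mid-thickness: holder_plate frame (22.5, 75, 17.5) mm
- latch_knob (a point): middle of the upright black grip pin on the latch arm, a cylinder 16 mm across and 40 mm long, square to the plate, 125 mm from the pivot; its top is 60.5 mm above the plate; this point is 40.5 mm above the plate
- sanding_block: cork sanding block 75 x 45 x 28 mm lying on the table; bystander, origin under its centre
- file: flat file with wooden handle, 220 mm long, 22 mm high, lying; bystander, origin under its middle
- wax_tin: round aluminium tin 68 mm across, 45 mm high; bystander, origin under its centre
- brush: hand brush 200 mm long, lying; bystander
- wrench: steel wrench 180 mm long, lying; bystander
Mind the look-alikes: they are no part of the job. What is shaped like the finial but blue or turquoise is not meant.

How it is judged:
By the outcome, as a careful person would: the job done as asked, in the order asked, and still so for the second after the job is handed in, with the robot touching nothing.
It also fails if it takes over 48 s, if anything falls off the work surface, if the arm or the gripper's body presses on something with over 40 N, if the wrist force passes 120 N, or if a joint passes its speed limit or range.

ROBOT

A 6-joint arm with a two-finger parallel gripper is mounted at the origin on the work surface. World frame = base frame: x ahead of the robot, y to its left, z up, the work surface at z = 0. Lengths are in mm, angles in rad, forces in N, time in s.
With the tool pointing down it reaches from about 400 to 925 mm from the base axis. Payload 12.5 kg.
Tool frame: the origin (TCP) lies midway between the tips of the shut fingers; the grasp point (between the pads) lies 19 mm behind it; z points along the fingers, y is the line along which they close (so a half turn about z gives the same grasp; the last joint's range is limited). The gripper opens to 95 mm and grips with 3 to 60 N. Pads are 20 mm wide; open, the fingers measure 119 mm over their backs; the gripper's body (75 mm by 180 mm) begins 59 mm behind the grasp point.
Start: joints at [-1.381, 0.491, 1.559, -0, 1.092, -0.106], TCP at [182.214, -597.87, 177.361] pointing down, gripper open.
Joint ranges: [-3.1, 3.1], [-0.84, 2.19], [0.05, 2.79], [-1.13, 4.28], [0.06, 2.93], [-2.69, 2.69]. Speed limits (rad/s): [2.22, 2.22, 2.79, 3.14, 3.14, 3.14].

INTERFACE

Orientations are given as [roll, pitch, yaw] about the fixed x, y, z axes, in that order (R = Rz(yaw) Ry(pitch) Rx(roll)).
In Python, from cell import env gives the robot as it stands.
- The arm moves only by the tool carry_out, never from a script. Its argument "series" is a list of rows, each a list of 4 numbers: the shift along the world's x, y, z normalised to -1 to 1, where 1 is 5 cm, then the turn about the world's z normalised to -1 to 1, where 1 is 6 degrees. In form: [[x, y, z, turn], ...]. A call has exactly 5 rows; each row shifts and turns the commanded pose from where the row before left it; what a row does not reach is not made up. A row lasts 1/10 s, in which the tool goes at most 50 mm and 8.59 degrees, less where a joint would pass 70% of its speed; a pose out of reach is approached as far as the arm can. A call with a number of a shift or a turn outside -1 to 1 is refused whole. A call with a gripper value outside its range is refused whole. "fingers" is the closure, from -1 (fully open) to 1 (shut), set as the call begins (left out, the last holds). The fingers move at their own pace and stop on an object; the grip force is fixed at half the most. Time passes only in rows, so rows that do not move let the fingers close, or fill a call up. It gives the time, the measured TCP pose, the force, the opening and the grip force at its end, in the units of the state.
- env.state(): the state, without advancing time (a new reading comes with each control period).
- env.read_camera(name): name is "scene" or "top"; returns the picture (420x560x3 uint8, red, green, blue); there is no depth.
- env.calibration(name): a dict with "K" (3x3 intrinsics, pixels), "pose" (4x4, takes a point from camera to world coordinates). Camera axes: x right, y down, z forward; pixel columns grow to the right and rows downward; lengths in mm; the calibration is good to about 2 mm. A picture is of the moment at which its call begins. calibration takes no time and is no camera call.
- env.job_done(): hands the job in; it is judged then, once.
Trained networks look in the newest picture that a camera, given by its name, has taken for a name from the list of things; names that differ only in an ending like _2 or _b are one class to them, and where a whole thing is asked for, a point or a joint stands for the part that bears it (a point fixed in the world has none). Each returns a list of dicts, best first, with "conf" (0 to 1); they miss things now and then, are a little off and sometimes report something else, mostly with a low value. They report only what shows in the picture. A call takes as long as a camera call. They do not tell look-alikes from the thing itself.
- env.look_for(camera, label): "position" ([row, column] as shares, 0 to 1, of the picture: columns of its width, rows of its height, amid what is visible of it).
The state is a dict: "t": time; "joints": joint angles; "qvel": joint speeds; "tau": joint torques, N m; "eef_pos": TCP position; "tcp_rot": TCP orientation; "ft_force": force on the tool from outside, world axes, zero at the start; "moment": the same for the moment, N m; "opening": opening from 0.0 (shut) to 1.0 (fully open); "grip_force": force on a finger pad.
Only numpy, scipy, OpenCV 4.12 (cv2) and the standard library are available. Lean on these libraries where they do the work, as an engineer would, in place of code of your own. Each camera call takes 0.05 s, during which the arm holds its last target. There are 200 camera calls.

## Working session

There is one attempt and no reset: what is moved stays moved. The work goes in short steps, Python scripts to look and compute and a tool call to move; the robot and the scene stay as the last step left them, time stands still between calls to the robot, and variables do not carry over. Pictures are saved under pics/ and viewed, at most 10 in all, crops included, and the job is handed in when it is done.

Besides the shell and the picture viewer there is one more tool, called after "Call:" by a JSON object that holds its "name" and its "arguments", one argument or row to a line. carry_out: Moves the arm, as the interface text tells. Its arguments: {"type":"object","properties":{"series":{"type":"array","items":{"type":"array","items":{"type":"number","minimum":-1,"maximum":1}}},"fingers":{"type":"number"}},"required":["series"]}

```bash
mkdir -p pics; ls; python3 - <<'E'
from cell import env
import cv2,numpy as np
np.set_printoptions(precision=4,suppress=True)
for c in ["scene","top"]:
    im=env.read_camera(c); cv2.imwrite(f"pics/{c}0.png",cv2.resize(im[:,:,::-1],(800,600)))
    k=env.calibration(c); print(c,k["K"],k["pose"])
    for l in ["finial","ball_finial","holder_plate","catch","latch","latch_knob","latch_pivot"]:
        print(l,[(round(d["conf"],2),np.round(np.array(d["position"])*[420,560],1)) for d in env.look_for(c,l)[:3]])
s=env.state();print(s)
E
```

```text
pics
scene [[456.9474   0.     278.224 ]
 [  0.     456.9474 206.765 ]
 [  0.       0.       1.    ]] [[  -0.4305    0.5713   -0.6988 1353.5835]
 [   0.9026    0.2702   -0.3351  413.3841]
 [  -0.0026   -0.775    -0.632   831.2417]
 [   0.        0.        0.        1.    ]]
finial [(0.71, array([277.8, 391.9])), (0.7, array([299.4, 372.2])), (0.68, array([267.7, 348.6]))]
ball_finial [(0.81, array([233.7, 377.6]))]
holder_plate [(0.57, array([195.2, 237.4]))]
catch [(0.74, array([195.2, 242. ]))]
latch [(0.66, array([195.4, 240.3])), (0.59, array([179.7, 216.9]))]
latch_knob [(0.63, array([181.5, 220.2]))]
latch_pivot [(0.73, array([193. , 241.1]))]
top [[546.001    0.     277.2148]
 [  0.     546.001  205.5281]
 [  0.       0.       1.    ]] [[  -0.0199   -0.9974    0.0691  459.8888]
 [  -0.9996    0.0211    0.0174    3.9266]
 [  -0.0188   -0.0687   -0.9975 1451.846 ]
 [   0.        0.        0.        1.    ]]
finial [(0.68, array([194.4, 197.1])), (0.53, array([164.3, 162.3]))]
ball_finial [(0.73, array([244.8, 181. ]))]
holder_plate [(0.57, array([226.6, 331.5]))]
catch [(0.64, array([227.4, 330.6]))]
latch [(0.69, array([207.2, 348.1]))]
latch_knob [(0.6, array([193.6, 196.7])), (0.56, array([209.4, 349.2]))]
latch_pivot [(0.79, array([225.6, 329.8]))]
{'t': 0.8, 'joints': array([-1.3806,  0.4909,  1.5589, -0.    ,  1.0917, -0.1056]), 'qvel': array([ 0.0014, -0.0001,  0.0007, -0.0004, -0.0005,  0.0012]), 'tau': array([  0.    , -61.2416, -25.8431,   0.0694,   0.0445,   0.    ]), 'eef_pos': array([ 182.1993, -597.8884,  177.3912]), 'tcp_rot': array([3.1414, 0.    , 0.2958]), 'ft_force': array([-0.7766,  0.3465,  0.2127]), 'moment': array([ 0.0001, -0.0292, -0.0008]), 'grip_force': 0.0, 'opening': 0.9997286270330374}
```

View pics/scene0.png

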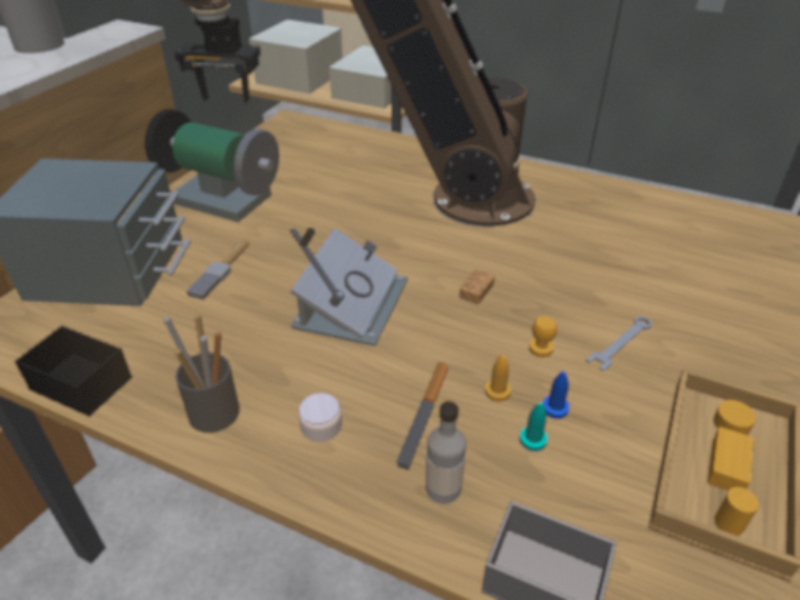

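View pics/top0.png

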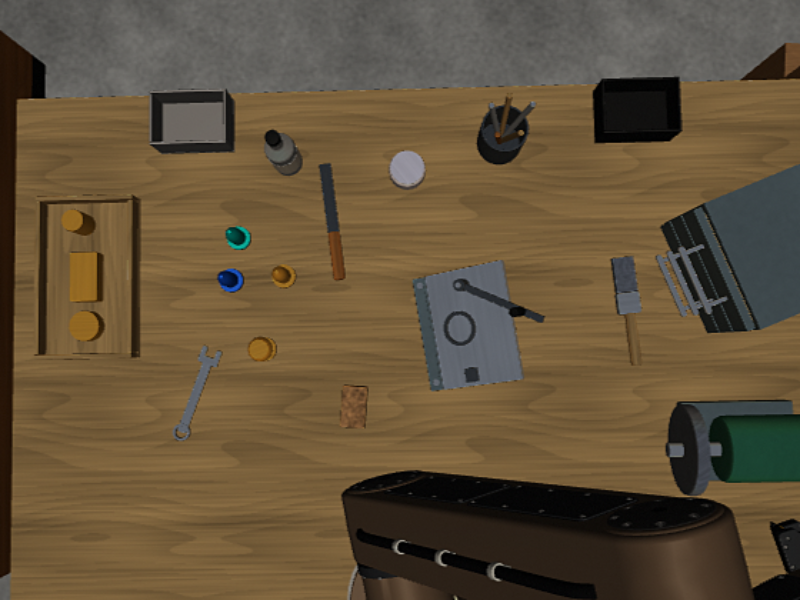

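Scene picture: the bronze finial is at (500,378) and the ball-topped casting at (543,335). The fixture is at (350,285), with the latch open and pointing up the slope. Top picture (800 px wide): the finial is at (284,275), nest at (460,328), pivot (460,285), knob (517,311) and catch (471,375). The blue and teal pieces are look-alikes.

```bash
cat > h.py <<'E'
import numpy as np,cv2
from cell import env
from scipy.optimize import least_squares
np.set_printoptions(precision=2,suppress=True)
CAL={c:env.calibration(c) for c in("scene","top")}
def proj(c,P):
    k=CAL[c];T=np.linalg.inv(k["pose"]);p=(T[:3,:3]@np.atleast_2d(P).T+T[:3,3:4]);u=k["K"]@p
    return (u[:2]/u[2]).T
a=np.linspace(0,2*np.pi,48,endpoint=False)
prof=[(0,22),(12,22),(12.1,14),(52,14),(62,13),(72,10),(80,6),(88,.5)]
FIN=np.array([[r*np.cos(t),r*np.sin(t),z] for z,r in prof for t in a])
def plateR(psi): # psi = heading of upslope direction
    s,c=.5,np.sqrt(.75)
    x=np.array([np.cos(psi)*c,np.sin(psi)*c,s]);y=np.array([-np.sin(psi),np.cos(psi),0])
    return np.c_[x,y,np.cross(x,y)]
def plate(p,P): return np.atleast_2d(P)@plateR(p[2]).T+[p[0],p[1],50]
E
python3 - <<'E'
from h import *
ims={}
for c,(u,v) in dict(scene=(350,264),top=(199,192)).items():
    im=env.read_camera(c);ims[c]=im
    h=cv2.cvtColor(im,cv2.COLOR_RGB2HSV)
    m=((h[...,0]>12)&(h[...,0]<25)&(h[...,1]>175)).astype(np.uint8)
    n,l,st,ce=cv2.connectedComponentsWithStats(m)
    for i in range(1,n):
        if st[i,4]>40: print(c,st[i],ce[i])
A=cv2.resize(ims["top"][175:280,285:390],(400,400),interpolation=cv2.INTER_CUBIC)
B=cv2.resize(ims["scene"][155:245,200:290],(400,400),interpolation=cv2.INTER_CUBIC)
cv2.imwrite("pics/crop.png",np.hstack([A,B])[:,:,::-1])
E
```

```text
scene [374 225  15  19 153] [380.08 234.26]
scene [344 250  11  25 138] [349.95 261.86]
scene [501 294  24  10  92] [512.78 298.63]
scene [497 304  26  38 229] [505.93 331.68]
scene [502 351  24  23 290] [513.23 363.1 ]
top [   0   23   23  219 1551] [  6.4  116.64]
top [521  31  29  25 192] [538.31  46.51]
top [ 43 147  24  18 311] [ 54.32 155.46]
top [230 162  11  33 230] [235.08 178.02]
top [ 49 176  23  36 786] [ 59.99 193.54]
top [190 185  17  17 212] [198.14 192.97]
top [ 48 218  25  21 415] [ 60.18 227.88]
top [174 236  19  17 271] [182.98 244.03]
top [  0 242   9  58 306] [  3.69 268.97]
top [  0 300   8 103 448] [  3.05 348.5 ]
```

View pics/crop.png

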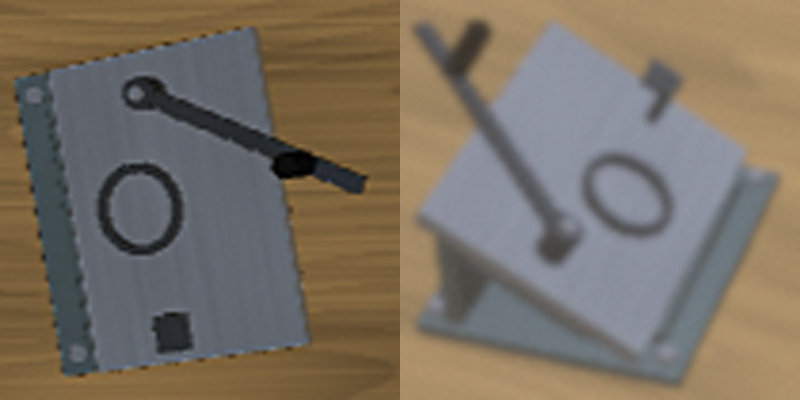

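Crop, left half (top camera): plate corners are at (252,27), (310,344), (50,72) and (98,370), ring (140,209), pivot (143,93), knob (293,163). Right half (scene): corners at (553,22), (418,218), (745,152) and (645,355), ring (627,194), knob (468,48).

```bash
python3 - <<'E'
from h import *
T=lambda u,v:np.array([285+u/400*105-.37,175+v/400*105-.37]); S=lambda u,v:np.array([200+(u-400)/400*90-.4,155+v/400*90-.4])
top=[((100,105,0),T(252,27)),((100,-105,0),T(310,344)),((-55,105,0),T(50,72)),((-55,-105,0),T(98,370)),((0,0,6),T(140,209)),((22.5,75,22),T(143,93))]
sc=[((100,-105,0),S(553,22)),((100,105,0),S(418,218)),((-55,-105,0),S(745,152)),((-55,105,0),S(645,355)),((0,0,6),S(627,194))]
def f(p):
    r=[proj("top",plate(p,P))[0]-q for P,q in top]+[proj("scene",plate(p,P))[0]-q for P,q in sc]
    return np.array(r).ravel()
s=least_squares(f,[450,-80,-1.5],loss='soft_l1');p=s.x;print("plate",p[:2],"psi",p[2]);print(f(p).reshape(-1,2))
def g(t):
    e=lambda r,z:plate(p,(22.5+r*np.sin(t[0]),75-r*np.cos(t[0]),z))
    return np.array([proj("top",e(125,40.5))[0]-T(293,163),proj("scene",e(125,40.5))[0]-S(468,48),
      proj("scene",e(152,17.5))[0]-S(420,30)]).ravel()
t=least_squares(g,[1.2]);print("latch",t.x,t.fun)
# finial: mask box from colour incl. shadows ~ fit bounding boxes
for c,b in dict(top=[190,185,17,17],scene=[344,250,11,25]).items():print(c,b)
M={}
for c,(x0,y0,x1,y1) in dict(top=(185,180,212,206),scene=(335,240,365,288)).items():
    im=env.read_camera(c); hs=cv2.cvtColor(im,cv2.COLOR_RGB2HSV);w=hs[y0:y1,x0:x1]
    m=((w[...,0]>10)&(w[...,0]<26)&(w[...,1]>165)).astype(np.uint8)
    m=cv2.morphologyEx(m,cv2.MORPH_CLOSE,np.ones((3,3)));ys,xs=np.nonzero(m)
    M[c]=np.array([xs.min()+x0,ys.min()+y0,xs.max()+x0+0,ys.max()+y0]);print(c,M[c],m.sum())
def q(p):
    r=[]
    for c in M:
        u=proj(c,FIN+[p[0],p[1],0]);r+=[u.min(0)-M[c][:2],u.max(0)-M[c][2:]]
    return np.array(r).ravel()
s=least_squares(q,[550,150],loss='soft_l1');print("finial",s.x,q(s.x))
E
```

```text
plate [493.56 -85.99] psi -1.4241877450723899
[[-0.01 -0.48]
 [-0.25  0.13]
 [-0.82 -0.43]
 [ 0.17  0.67]
 [-0.07 -0.09]
 [-0.84 -0.06]
 [-0.7  -0.6 ]
 [-0.34 -1.56]
 [ 0.32 -0.44]
 [-0.96  0.21]
 [ 0.09 -0.3 ]]
latch [1.03] [ 0.87 -0.1  -0.72  0.39  1.62  2.33]
top [190, 185, 17, 17]
scene [344, 250, 11, 25]
top [190 185 206 201] 220
scene [341 250 355 279] 298
finial [597.66 239.3 ] [-0.47 -0.35  0.72  0.5  -1.8  -1.37  2.92  2.56]
```

Call:
{"name": "carry_out", "arguments": {
  "series": [
    [0,0,0.8,0],
    [0,0,0.8,0],
    [0,0,0.8,0],
    [0,0,0.8,0],
    [0,0,0.8,0]
  ],
  "fingers": -1
}}

```text
t: 1.5
eef_pos: [182.2, -597.5, 379.2]
tcp_rot: [3.141, 0.0, 0.296]
ft_force: [0.0, -0.5, -0.3]
opening: 1.001
grip_force: 0.0
```

Call:
{"name": "carry_out", "arguments": {
  "series": [
    [0.4,0.8,0,0.7],
    [0.4,0.8,0,0.7],
    [0.4,0.8,0,0.7],
    [0.4,0.8,0,0.7],
    [0.4,0.8,0,0.7]
  ]
}}

```text
t: 2.0
eef_pos: [282.6, -396.1, 377.5]
tcp_rot: [3.141, 0.0, 0.665]
ft_force: [1.0, -0.7, 0.7]
opening: 0.997
grip_force: 0.0
```

Call:
{"name": "carry_out", "arguments": {
  "series": [
    [0.4,0.8,0,0.7],
    [0.4,0.8,0,0.7],
    [0.4,0.8,0,0.7],
    [0.4,0.8,0,0.7],
    [0.4,0.8,0,0.7]
  ]
}}

```text
t: 2.5
eef_pos: [382.6, -196.1, 377.6]
tcp_rot: [3.141, 0.0, 1.032]
ft_force: [0.9, -0.5, 0.2]
opening: 1.001
grip_force: 0.0
```

Call:
{"name": "carry_out", "arguments": {
  "series": [
    [0.4,0.8,0,0.7],
    [0.4,0.8,0,0.7],
    [0.4,0.8,0,0.7],
    [0.4,0.8,0,0.7],
    [0,0,0,0]
  ]
}}

```text
t: 3.0
eef_pos: [463.4, -34.1, 377.2]
tcp_rot: [-3.142, -0.001, 1.329]
ft_force: [0.2, -0.9, -0.0]
opening: 0.998
grip_force: 0.0
```

Call:
{"name": "carry_out", "arguments": {
  "series": [
    [0.45,0.91,0,0.62],
    [0.45,0.91,0,0.62],
    [0.45,0.91,0,0.62],
    [0.45,0.91,0,0.62],
    [0.45,0.91,0,0.62]
  ]
}}

```text
t: 3.5
eef_pos: [573.7, 187.4, 377.5]
tcp_rot: [3.141, 0.0, 1.648]
ft_force: [1.0, -0.1, 0.1]
opening: 1.0
grip_force: 0.0
```

Call:
{"name": "carry_out", "arguments": {
  "series": [
    [0.44,0.92,0,0.6],
    [0,0,-0.9,0],
    [0,0,-0.9,0],
    [0,0,-0.9,0],
    [0,0,-0.9,0]
  ]
}}

```text
t: 4.0
eef_pos: [594.5, 230.5, 195.8]
tcp_rot: [3.141, 0.0, 1.709]
ft_force: [1.2, -0.0, -0.3]
opening: 1.001
grip_force: 0.0
```

```bash
python3 - <<'E'
from h import *
A=cv2.resize(env.read_camera("top")[150:230,160:240],(400,400),interpolation=cv2.INTER_CUBIC)
B=cv2.resize(env.read_camera("scene")[190:300,295:405],(400,400),interpolation=cv2.INTER_CUBIC)
cv2.imwrite("pics/g1.png",np.hstack([A,B])[:,:,::-1]);print(env.state()["eef_pos"],env.state()["tcp_rot"])
E
```

```text
[592.29 229.78 192.06] [-3.13  0.    1.71]
```

View pics/g1.png

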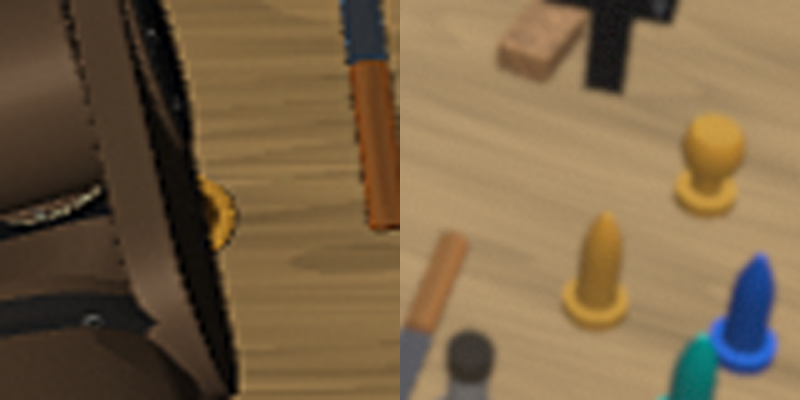

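The top view is blocked by the arm. In the scene view the finial is undisturbed, foot at (597,305) in the crop, with the gripper above it.

Call:
{"name": "carry_out", "arguments": {
  "series": [
    [0.12,0.2,0,0],
    [0,0,-0.8,0.05],
    [0,0,-0.8,0],
    [0,0,-0.8,0],
    [0,0,0,0]
  ]
}}

```text
t: 4.6
eef_pos: [600.3, 241.4, 75.6]
tcp_rot: [-3.138, 0.0, 1.715]
ft_force: [-0.0, 0.3, -0.4]
opening: 1.001
grip_force: 0.0
```

Call:
{"name": "carry_out", "arguments": {
  "series": [
    [0,0,-0.4,0],
    [0,0,-0.4,0],
    [0,0,-0.2,0],
    [0,0,0,0],
    [0,0,0,0]
  ]
}}

```text
t: 5.1
eef_pos: [601.8, 241.8, 29.4]
tcp_rot: [3.139, -0.0, 1.715]
ft_force: [0.1, -0.5, -0.4]
opening: 1.002
grip_force: 0.0
```

Call:
{"name": "carry_out", "arguments": {
  "series": [
    [-0.08,0,-0.12,0],
    [0,0,0,0],
    [0,0,0,0],
    [0,0,0,0],
    [0,0,0,0]
  ]
}}

```text
t: 5.6
eef_pos: [596.7, 241.4, 21.5]
tcp_rot: [3.141, -0.0, 1.715]
ft_force: [0.5, -0.7, -0.7]
opening: 1.0
grip_force: 0.0
```

Call:
{"name": "carry_out", "arguments": {
  "series": [
    [0,0,0,0],
    [0,0,0,0],
    [0,0,0,0],
    [0,0,0,0],
    [0,0,0,0]
  ],
  "fingers": 1
}}

```text
t: 6.1
eef_pos: [596.6, 241.3, 21.3]
tcp_rot: [3.142, 0.0, 1.715]
ft_force: [0.2, -0.1, 0.7]
opening: 0.632
grip_force: 0.0
```

Call:
{"name": "carry_out", "arguments": {
  "series": [
    [0,0,0,0],
    [0,0,0,0],
    [0,0,0,0],
    [0,0,0,0],
    [0,0,0,0]
  ]
}}

```text
t: 6.6
eef_pos: [596.3, 241.3, 21.3]
tcp_rot: [-3.141, 0.0, 1.715]
ft_force: [-1.3, 0.3, 2.0]
opening: 0.258
grip_force: 29.8
```

Call:
{"name": "carry_out", "arguments": {
  "series": [
    [0,0,0.3,0],
    [0,0,0.7,0],
    [0,0,0.8,0],
    [0,0,0.8,0],
    [0,0,0.6,0]
  ]
}}

```text
t: 7.1
eef_pos: [596.9, 241.4, 185.0]
tcp_rot: [3.139, -0.0, 1.715]
ft_force: [0.1, -0.4, -2.5]
opening: 0.258
grip_force: 29.6
```

Call:
{"name": "carry_out", "arguments": {
  "series": [
    [-0.2,-0.6,0,0],
    [-0.25,-0.8,0,0],
    [-0.25,-0.8,0,0],
    [-0.25,-0.8,0,0],
    [-0.25,-0.8,0,0]
  ]
}}

```text
t: 7.6
eef_pos: [535.8, 50.0, 182.3]
tcp_rot: [3.141, 0.0, 1.715]
ft_force: [1.0, -1.7, -2.6]
opening: 0.255
grip_force: 29.6
```

Call:
{"name": "carry_out", "arguments": {
  "series": [
    [-0.25,-0.8,0,0],
    [-0.25,-0.7,0,0],
    [-0.2,-0.5,0,0],
    [-0.1,-0.2,0,0],
    [0,0,0,0]
  ]
}}

```text
t: 8.1
eef_pos: [496.3, -59.5, 182.0]
tcp_rot: [3.141, 0.0, 1.713]
ft_force: [-0.2, 0.3, -2.5]
opening: 0.252
grip_force: 29.6
```

```bash
python3 - <<'E'
from h import *
A=env.read_camera("top")[150:270,270:390]
im=env.read_camera("scene");B=im[120:240,190:310]
cv2.imwrite("pics/g2.png",np.hstack([cv2.resize(x,(400,400),interpolation=cv2.INTER_CUBIC) for x in(A,B)])[:,:,::-1]);s=env.state();print(s["eef_pos"],s["tcp_rot"],s["opening"],s["ft_force"],s["moment"],s["joints"])
e=s["eef_pos"];print("scene crop px: foot, axis top", (proj("scene",[e+[0,0,-21.3],e+[0,0,66.7]])-[190,120])/120*400+[400,0])
E
```

```text
[496.92 -58.09 181.74] [ 3.14 -0.    1.71] 0.25180280862735405 [ 0.27  0.42 -2.42] [-0.05 -0.15  0.01] [-0.25  0.31  1.85  0.    0.98 -0.39]
scene crop px: foot, axis top [[623.1  164.15]
 [619.28  65.63]]
```

View pics/g2.png

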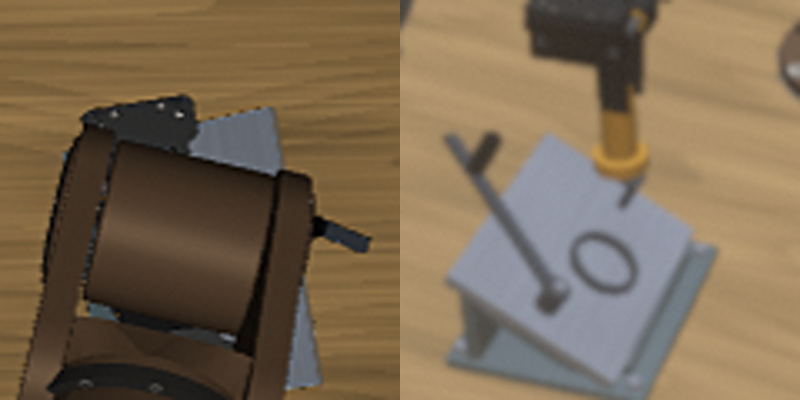

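The finial hangs upright in the grip above the fixture, flange centre at (621,160) in the crop. That is within about 1.5 mm of the prediction.

Call:
{"name": "carry_out", "arguments": {
  "series": [
    [-0.09,-0.4,0,0],
    [0,0,-0.4,0],
    [0,0,-0.7,0],
    [0,0,-0.5,0],
    [0,0,-0.1,0]
  ]
}}

```text
t: 8.7
eef_pos: [491.3, -77.2, 94.2]
tcp_rot: [-3.138, -0.002, 1.716]
ft_force: [-0.3, 0.6, -2.4]
opening: 0.254
grip_force: 29.6
```

Call:
{"name": "carry_out", "arguments": {
  "series": [
    [0,0,0,0.06],
    [0,0,0,0],
    [0,0,0,0],
    [0,0,0,0],
    [0,0,0,0]
  ]
}}

```text
t: 9.2
eef_pos: [492.3, -78.7, 96.9]
tcp_rot: [3.141, 0.0, 1.721]
ft_force: [0.0, -0.2, -2.9]
opening: 0.254
grip_force: 29.6
```

```bash
python3 - <<'E'
from h import *
im=env.read_camera("scene");B=im[130:240,200:310]
cv2.imwrite("pics/g3.png",cv2.resize(B,(600,600),interpolation=cv2.INTER_CUBIC)[:,:,::-1]);s=env.state();print(s["eef_pos"],s["tcp_rot"],s["ft_force"])
e=s["eef_pos"];t=lambda P:(proj("scene",P)-[200,130])/110*600
p=[493.56,-85.99,-1.4242]
print("foot",t(e+[0,0,-21.3]),"ring ctr z8",t(plate(p,[[0,0,8],[25,0,0],[17,0,0],[31,0,8],[-31,0,8],[0,31,8],[0,-31,8]])))
E
```

```text
[492.27 -78.74  96.82] [3.14 0.   1.72] [ 0.63  0.33 -1.66]
foot [[283.62 339.89]] ring ctr z8 [[278.62 368.27]
 [230.34 350.48]
 [243.6  359.19]
 [227.07 334.42]
 [329.87 401.94]
 [257.45 405.2 ]
 [299.03 332.67]]
```

View pics/g3.png

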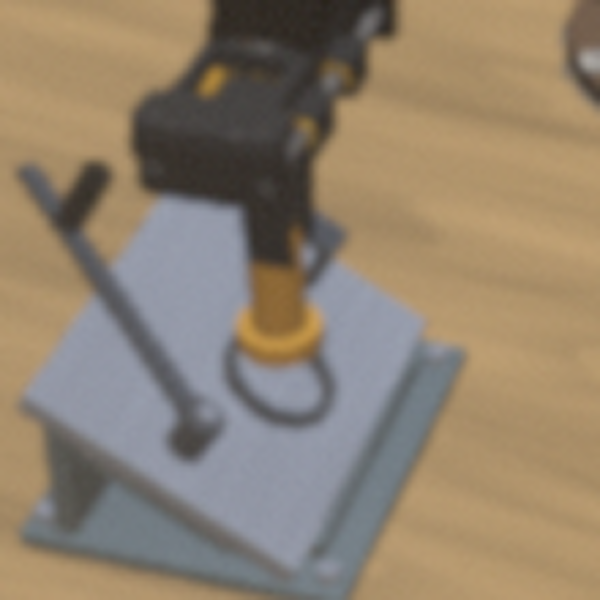

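The finial stands above the nest, flange centre about (281,335). The ring runs from column 225 to 335 with its bottom at 425, which matches my fit to about 1 mm.

Call:
{"name": "carry_out", "arguments": {
  "series": [
    [0,0,-0.1,0],
    [0,0,-0.1,0],
    [0,0,-0.06,0],
    [0,0,0,0],
    [0,0,0,0]
  ]
}}

```text
t: 9.75
eef_pos: [492.1, -78.7, 83.2]
tcp_rot: [-3.141, -0.0, 1.721]
ft_force: [-0.2, 0.0, -2.7]
opening: 0.253
grip_force: 29.6
```

Call:
{"name": "carry_out", "arguments": {
  "series": [
    [0,0,-0.04,0],
    [0,0,0,0],
    [0,0,0,0],
    [0,0,0,0],
    [0,0,0,0]
  ]
}}

```text
t: 10.25
eef_pos: [492.1, -78.7, 81.4]
tcp_rot: [3.141, 0.0, 1.721]
ft_force: [0.5, 0.3, -2.8]
opening: 0.256
grip_force: 29.6
```

Call:
{"name": "carry_out", "arguments": {
  "series": [
    [0,0,-0.04,0],
    [0,0,0,0],
    [0,0,0,0],
    [0,0,0,0],
    [0,0,0,0]
  ]
}}

```text
t: 10.75
eef_pos: [492.4, -78.4, 80.2]
tcp_rot: [3.14, 0.0, 1.721]
ft_force: [-1.6, 3.7, 9.9]
opening: 0.258
grip_force: 30.4
```

Call:
{"name": "carry_out", "arguments": {
  "series": [
    [-0.005,0.037,-0.025,0],
    [-0.006,0.037,-0.025,0],
    [0,0,0,0],
    [0,0,0,0],
    [0,0,0,0]
  ]
}}

```text
t: 11.25
eef_pos: [492.1, -74.4, 78.3]
tcp_rot: [3.14, -0.0, 1.721]
ft_force: [-3.6, 6.7, 18.8]
opening: 0.251
grip_force: 31.0
```

Call:
{"name": "carry_out", "arguments": {
  "series": [
    [-0.006,0.037,-0.03,0],
    [-0.006,0.037,-0.03,0],
    [0,0,0,0],
    [0,0,0,0],
    [0,0,0,0]
  ]
}}

```text
t: 11.75
eef_pos: [491.7, -70.2, 75.9]
tcp_rot: [3.139, -0.0, 1.721]
ft_force: [-4.4, 11.9, 26.9]
opening: 0.256
grip_force: 31.6
```

```bash
python3 - <<'E'
from h import *
im=env.read_camera("scene");B=im[130:240,200:310]
cv2.imwrite("pics/g4.png",cv2.resize(B,(600,600),interpolation=cv2.INTER_CUBIC)[:,:,::-1]);s=env.state();print(s["eef_pos"],s["ft_force"],s["moment"])
E
```

```text
[491.7  -70.18  75.86] [-3.35 12.76 26.58] [ 2.19  0.63 -0.02]
```

View pics/g4.png

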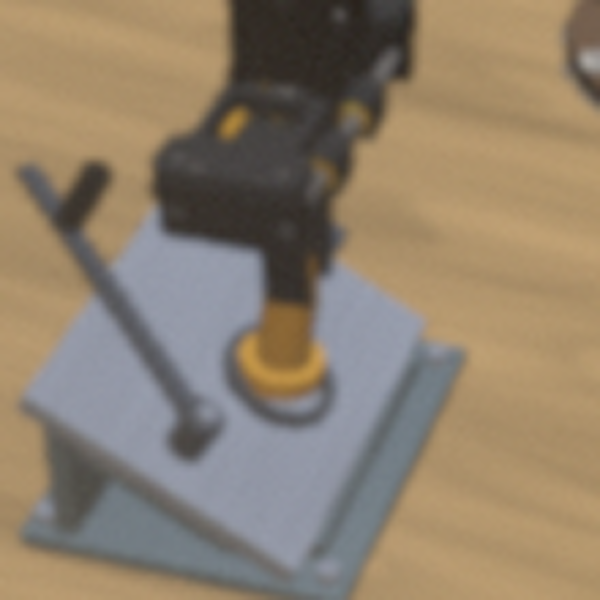

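The flange, at about (284,362), has turned into the ring and the shank leans down the slope, so it is pivoting in the pads as intended.

Call:
{"name": "carry_out", "arguments": {
  "series": [
    [-0.004,0.027,-0.035,0],
    [-0.004,0.027,-0.035,0],
    [0,0,0,0],
    [0,0,0,0],
    [0,0,0,0]
  ]
}}

```text
t: 12.3
eef_pos: [491.5, -66.8, 72.7]
tcp_rot: [3.138, -0.001, 1.721]
ft_force: [-3.5, 19.8, 31.9]
opening: 0.257
grip_force: 31.8
```

Call:
{"name": "carry_out", "arguments": {
  "series": [
    [-0.004,0.027,-0.04,0],
    [-0.004,0.027,-0.04,0],
    [0,0,0,0],
    [0,0,0,0],
    [0,0,0,0]
  ]
}}

```text
t: 12.8
eef_pos: [490.7, -63.5, 68.4]
tcp_rot: [3.139, -0.002, 1.72]
ft_force: [-3.6, 23.0, 29.9]
opening: 0.258
grip_force: 31.7
```

Call:
{"name": "carry_out", "arguments": {
  "series": [
    [0,0,-0.03,0],
    [0,0,0,0],
    [0,0,0,0],
    [0,0,0,0],
    [0,0,0,0]
  ]
}}

```text
t: 13.3
eef_pos: [490.4, -63.3, 66.9]
tcp_rot: [3.139, -0.003, 1.72]
ft_force: [-4.1, 25.2, 30.9]
opening: 0.26
grip_force: 31.8
```

```bash
python3 - <<'E'
from h import *
im=env.read_camera("scene");B=im[130:240,200:310]
cv2.imwrite("pics/g5.png",cv2.resize(B,(600,600),interpolation=cv2.INTER_CUBIC)[:,:,::-1]);s=env.state();print(s["eef_pos"],s["ft_force"],s["moment"])
E
```

```text
[490.4  -63.27  66.87] [-4.5  25.35 30.42] [4.75 0.67 0.08]
```

View pics/g5.png

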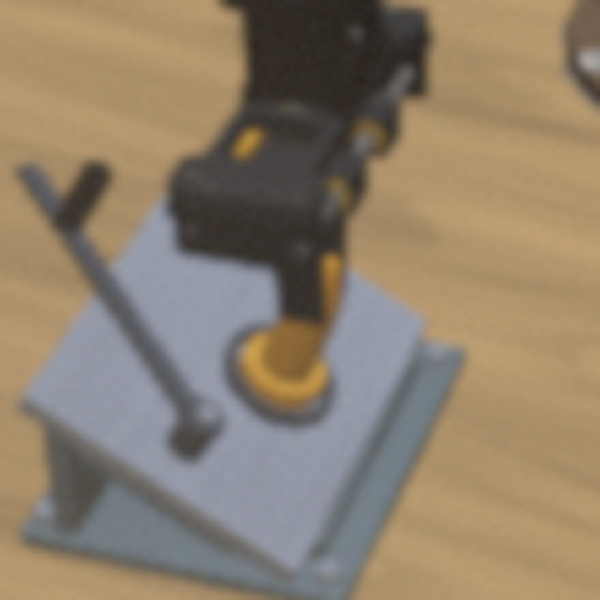

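The finial now leans with the plate normal, and its flange (240–330) lies inside the ring (225–335). I'll give it one small press more, then release.

Call:
{"name": "carry_out", "arguments": {
  "series": [
    [-0.004,0.03,-0.03,0],
    [0,0,0,0],
    [0,0,0,0],
    [0,0,0,0],
    [0,0,0,0]
  ]
}}

```text
t: 13.85
eef_pos: [489.8, -61.8, 65.0]
tcp_rot: [3.14, -0.003, 1.72]
ft_force: [-5.3, 24.2, 27.1]
opening: 0.26
grip_force: 31.6
```

Call:
{"name": "carry_out", "arguments": {
  "series": [
    [0,0,0,0],
    [0,0,0,0],
    [0,0,0,0],
    [0,0,0,0],
    [0,0,0,0]
  ],
  "fingers": 0.3
}}

```text
t: 14.35
eef_pos: [489.9, -64.6, 63.2]
tcp_rot: [-3.141, -0.0, 1.721]
ft_force: [-0.1, 0.8, -0.1]
opening: 0.351
grip_force: 0.0
```

Call:
{"name": "carry_out", "arguments": {
  "series": [
    [0,0,0,0],
    [0,0,0,0],
    [0,0,0,0],
    [0,0,0,0],
    [0,0,0,0]
  ]
}}

```text
t: 14.85
eef_pos: [489.9, -64.4, 63.4]
tcp_rot: [3.142, -0.0, 1.721]
ft_force: [0.3, -0.3, -0.6]
opening: 0.352
grip_force: 0.0
```

```bash
python3 - <<'E'
from h import *
im=env.read_camera("scene");B=im[150:220,230:300]
cv2.imwrite("pics/g6.png",cv2.resize(B,(600,600),interpolation=cv2.INTER_CUBIC)[:,:,::-1]);s=env.state();print(s["eef_pos"],s["ft_force"],s["moment"])
E
```

```text
[489.96 -64.34  63.36] [ 0.27 -0.75  0.1 ] [-0.11 -0.09  0.01]
```

View pics/g6.png

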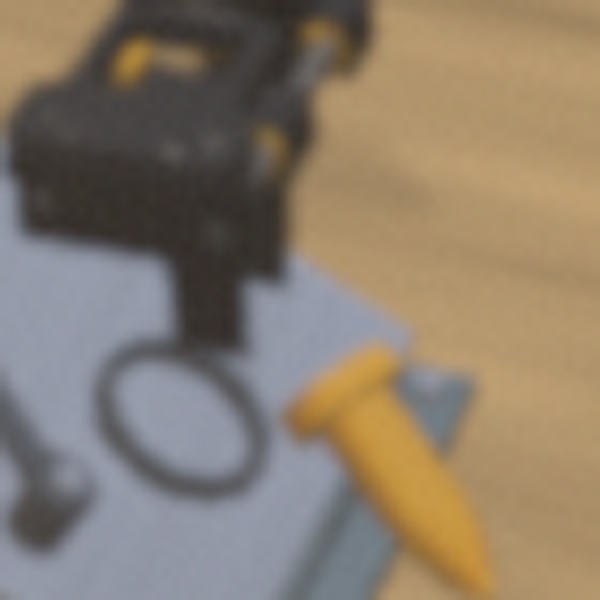

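The release kicked it: the finial has left the nest and lies across the plate's lower edge, flange at about (345,385) and point at (485,590) in the crop. I had over-tilted it against a preload. I'll clear the arm and find the finial again.

Call:
{"name": "carry_out", "arguments": {
  "series": [
    [0,0,0.6,0],
    [0,0,0.9,0],
    [0,0,0.9,0],
    [0,0,0.9,0],
    [0,0,0.9,0]
  ],
  "fingers": -1
}}

```text
t: 15.4
eef_pos: [489.5, -64.2, 275.4]
tcp_rot: [3.141, 0.0, 1.721]
ft_force: [0.9, -0.7, -0.8]
opening: 0.715
grip_force: 0.0
```

Call:
{"name": "carry_out", "arguments": {
  "series": [
    [0,-0.9,0,0],
    [0,-0.9,0,0],
    [0,-0.9,0,0],
    [0,-0.9,0,0],
    [0,-0.9,0,0]
  ]
}}

```text
t: 15.9
eef_pos: [489.6, -291.1, 273.4]
tcp_rot: [3.141, 0.0, 1.721]
ft_force: [0.5, -0.2, 0.4]
opening: 0.999
grip_force: 0.0
```

```bash
python3 - <<'E'
from h import *
ims=[]
for c in("scene","top"):
    im=env.read_camera(c); h=cv2.cvtColor(im,cv2.COLOR_RGB2HSV)
    m=((h[...,0]>10)&(h[...,0]<26)&(h[...,1]>165)).astype(np.uint8)
    n,l,st,ce=cv2.connectedComponentsWithStats(m)
    for i in range(1,n):
        if st[i,4]>50 and 170<ce[i][0]<400 and ce[i][1]<300: print(c,st[i],ce[i])
    ims.append(im)
A=ims[1][150:270,240:360];B=ims[0][150:250,230:330]
cv2.imwrite("pics/g7.png",np.hstack([cv2.resize(x,(400,400),interpolation=cv2.INTER_CUBIC) for x in(A,B)])[:,:,::-1])
print(env.state()["eef_pos"])
E
```

```text
scene [305 193  18  24 185] [313.23 202.73]
scene [372 223  17  26 327] [379.82 235.55]
top [346  85  18  16  77] [352.9  94.4]
top [230 162  12  34 271] [235.23 178.59]
top [174 236  20  17 276] [183.02 243.93]
top [256 246  17  34 354] [264.85 265.31]
[ 489.46 -293.73  272.56]
```

View pics/g7.png

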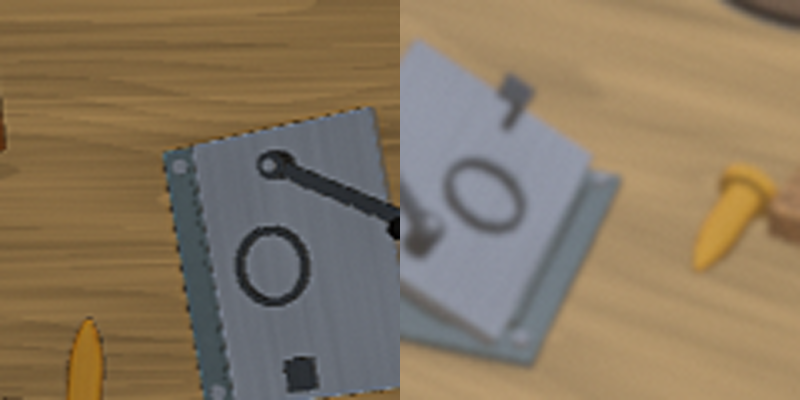

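The finial lies flat on the table, foot towards the robot beside the cork block and point along roughly +x. Left crop: point at (90,318). Next I'll fit its lying pose numerically.

```bash
cat >> h.py <<'E'
from scipy.optimize import minimize
def place(foot,heading,elev): # points of finial, axis elevated above horizontal
    ax=np.array([np.cos(heading)*np.cos(elev),np.sin(heading)*np.cos(elev),np.sin(elev)])
    b=np.array([-np.sin(heading),np.cos(heading),0]);c=np.cross(ax,b)
    return FIN@np.array([b,-c,ax])*1.0+foot
def sil(c,P,box,S=4):
    x0,y0,w,h=box;m=np.zeros((h*S,w*S),np.uint8);u=((proj(c,P)-[x0,y0]+.5)*S).astype(np.float32)
    for i in range(0,len(u)-48,48): cv2.fillConvexPoly(m,cv2.convexHull(u[i:i+96]).astype(np.int32),255)
    return cv2.resize(m,(w,h),interpolation=cv2.INTER_AREA)/255.
def mask(c,box):
    x0,y0,w,h=box;hs=cv2.cvtColor(env.read_camera(c)[y0:y0+h,x0:x0+w],cv2.COLOR_RGB2HSV)
    return ((hs[...,0]>10)&(hs[...,0]<26)&(hs[...,1]>165)).astype(float)
def fit(B,mk,x0,step):
    M={c:mask(c,B[c]) for c in B}
    def cost(v): return sum(((sil(c,mk(v),B[c])-M[c])**2).sum()/M[c].sum() for c in B)
    n=len(x0);r=min((minimize(cost,x,method="Nelder-Mead",options=dict(initial_simplex=np.vstack([x]+[np.array(x)+np.eye(n)[i]*step[i] for i in range(n)]),maxiter=400)) for x in x0 if True) if np.ndim(x0)>1 else [minimize(cost,x0,method="Nelder-Mead",options=dict(initial_simplex=np.vstack([x0]+[np.array(x0)+np.eye(n)[i]*step[i] for i in range(n)]),maxiter=400))],key=lambda r:r.fun)
    return r.x,r.fun
E
python3 - <<'E'
from h import *
B=dict(top=(245,235,40,60),scene=(296,183,32,44))
def mk(v):
    P=place(np.array([v[0],v[1],0]),v[2],-.18); return P-[0,0,P[:,2].min()]
for h0 in (0,.2,-.2):
    x,f=fit(B,mk,[480,30,h0],[15,15,.2]);print(x,f,proj("top",mk(x)).min(0),proj("top",mk(x)).max(0))
P=mk(x);ring=P.reshape(-1,48,3).mean(1);print("axis pts",ring[[0,1,3,7]])
for c in B:
    m=mask(c,B[c]);ys,xs=np.nonzero(m);print(c,xs.min()+B[c][0],xs.max()+B[c][0],ys.min()+B[c][1],ys.max()+B[c][1],"pred",proj(c,P).min(0),proj(c,P).max(0))
im=env.read_camera("top");print([(d["conf"],np.array(d["position"])*[420,560]) for d in env.look_for("top","sanding_block")[:1]])
E
```

```text
[495.  30.   0.] 2.0 [268.8  197.32] [285.69 231.55]
[496.67  20.     0.09] 2.0 [272.25 196.8 ] [289.45 231.06]
[495.   30.   -0.2] 2.0 [269.   197.82] [286.36 232.1 ]
axis pts [[495.    30.    23.89]
 [506.57  27.65  21.74]
 [545.14  19.84  14.58]
 [579.85  12.8    8.14]]
top 245 272 246 279 pred [269.   197.82] [286.36 232.1 ]
scene 305 322 192 216 pred [268.  212.2] [294.35 240.41]
[(0.87, array([283.58, 245.22]))]
```

```bash
python3 - <<'E'
from h import *
B=dict(top=(253,235,30,60),scene=(296,183,32,44))
def mk(v):
    P=place(np.array([v[0],v[1],0]),v[2],-.2); return P-[0,0,P[:,2].min()]
for h0 in (0,-.15):
    x,f=fit(B,mk,[365,60,h0],[12,-15,.15]);print(x,f)
P=mk(x);ring=P.reshape(-1,48,3).mean(1);print("axis pts",ring[[0,1,3,7]])
for c in B:
    m=mask(c,B[c]);ys,xs=np.nonzero(m);print(c,xs.min()+B[c][0],xs.max()+B[c][0],ys.min()+B[c][1],ys.max()+B[c][1],"pred",proj(c,P).min(0),proj(c,P).max(0))
E
```

```text
[369.2   66.7   -0.07] 0.6878864780569224
[370.02  64.44  -0.02] 0.7116760248986445
axis pts [[370.02  64.44  25.06]
 [381.78  64.16  22.67]
 [420.97  63.21  14.73]
 [456.24  62.35   7.58]]
top 255 272 246 279 pred [256.5  244.91] [273.48 279.41]
scene 304 322 193 216 pred [303.18 190.28] [323.78 218.03]
```

Call:
{"name": "carry_out", "arguments": {
  "series": [
    [-0.09,0.4,0.1,-0.95],
    [-0.09,0.4,0.1,-0.95],
    [-0.09,0.4,0.1,-0.95],
    [-0.09,0.4,0.1,-0.95],
    [-0.09,0.4,0.1,-0.95]
  ],
  "fingers": -0.2
}}

```text
t: 17.3
eef_pos: [467.2, -188.6, 298.6]
tcp_rot: [3.141, -0.0, 1.219]
ft_force: [0.0, -0.1, -0.7]
opening: 0.642
grip_force: 0.0
```

Call:
{"name": "carry_out", "arguments": {
  "series": [
    [-0.09,0.4,0,-0.95],
    [-0.09,0.4,0,-0.95],
    [-0.09,0.4,0,-0.95],
    [-0.09,0.4,0,-0.95],
    [-0.09,0.4,0,-0.95]
  ]
}}

```text
t: 17.8
eef_pos: [444.7, -88.6, 298.4]
tcp_rot: [3.141, -0.0, 0.722]
ft_force: [0.0, -0.5, 0.2]
opening: 0.596
grip_force: 0.0
```

Call:
{"name": "carry_out", "arguments": {
  "series": [
    [-0.09,0.4,0,-0.95],
    [-0.09,0.4,0,-0.95],
    [-0.09,0.4,0,-0.95],
    [-0.09,0.4,0,-0.95],
    [-0.09,0.4,0,-0.95]
  ]
}}

```text
t: 18.3
eef_pos: [422.2, 11.4, 298.4]
tcp_rot: [3.141, -0.0, 0.224]
ft_force: [0.1, 0.6, -0.2]
opening: 0.599
grip_force: 0.0
```

Call:
{"name": "carry_out", "arguments": {
  "series": [
    [-0.09,0.4,-0.5,-0.95],
    [-0.09,0.4,-0.8,-0.95],
    [-0.09,0.4,-0.8,-0.95],
    [0,0,0,0],
    [0,0,0,0]
  ]
}}

```text
t: 18.8
eef_pos: [409.3, 70.6, 194.0]
tcp_rot: [3.141, 0.0, -0.066]
ft_force: [0.1, 0.2, 0.9]
opening: 0.603
grip_force: 0.0
```

Call:
{"name": "carry_out", "arguments": {
  "series": [
    [0.02,-0.13,-0.8,0],
    [0,0,-0.8,0],
    [0,0,-0.8,0],
    [0,0,-0.6,0],
    [0,0,-0.4,0]
  ]
}}

```text
t: 19.3
eef_pos: [411.5, 63.2, 23.0]
tcp_rot: [3.142, -0.002, -0.068]
ft_force: [-0.0, 1.1, -0.3]
opening: 0.6
grip_force: 0.0
```

Call:
{"name": "carry_out", "arguments": {
  "series": [
    [0,0,-0.2,0],
    [0,0,-0.1,0],
    [0,0,0,0],
    [0,0,0,0],
    [0,0,0,0]
  ]
}}

```text
t: 19.8
eef_pos: [410.6, 64.1, 9.2]
tcp_rot: [-3.142, -0.002, -0.069]
ft_force: [-0.0, -0.2, -0.3]
opening: 0.6
grip_force: 0.0
```

Call:
{"name": "carry_out", "arguments": {
  "series": [
    [0,0,-0.1,0],
    [0,0,0,0],
    [0,0,0,0],
    [0,0,0,0],
    [0,0,0,0]
  ],
  "fingers": 1
}}

```text
t: 20.3
eef_pos: [410.0, 64.1, 3.4]
tcp_rot: [3.142, -0.0, -0.07]
ft_force: [0.9, 0.4, 0.4]
opening: 0.237
grip_force: 0.0
```

Call:
{"name": "carry_out", "arguments": {
  "series": [
    [0,0,0,0],
    [0,0,0,0],
    [0,0,0,0],
    [0,0,0.1,0],
    [0,0,0.1,0]
  ]
}}

```text
t: 20.8
eef_pos: [409.8, 64.1, 13.7]
tcp_rot: [3.141, 0.0, -0.07]
ft_force: [0.4, 0.6, 0.4]
opening: 0.002
grip_force: 0.0
```

Missed: the fingers shut fully. I'll raise a little and find the finial again from its mask.

Call:
{"name": "carry_out", "arguments": {
  "series": [
    [0,0,0.6,0],
    [0,0,0.8,0],
    [0,0,0.8,0],
    [0,0,0.8,0],
    [0,0,0.8,0]
  ],
  "fingers": -0.2
}}

```text
t: 21.3
eef_pos: [409.4, 64.1, 205.7]
tcp_rot: [3.142, -0.001, -0.07]
ft_force: [1.0, -0.2, -0.5]
opening: 0.367
grip_force: 0.0
```

```bash
python3 - <<'E'
from h import *
for c in("scene","top"):
    im=env.read_camera(c); h=cv2.cvtColor(im,cv2.COLOR_RGB2HSV)
    m=((h[...,0]>10)&(h[...,0]<26)&(h[...,1]>165)).astype(np.uint8)
    n,l,st,ce=cv2.connectedComponentsWithStats(m)
    for i in range(1,n):
        if st[i,4]>40 and 170<ce[i][0]<430 and ce[i][1]<300: print(c,st[i],ce[i])
    cv2.imwrite(f"pics/n_{c}.png",im[:,:,::-1])
    for l in("finial","sanding_block"):print(l,[(round(d["conf"],2),np.round(np.array(d["position"])*[420,560],1)) for d in env.look_for(c,l)[:4]])
s=cv2.cvtColor(cv2.imread("pics/n_scene.png"),cv2.COLOR_BGR2HSV)[183:222,296:346]
print("\n".join("".join("#" if (q[0]>10 and q[0]<26 and q[1]>165) else ("o" if q[1]>140 else ("k" if q[2]<60 else ".")) for q in r) for r in s))
print(proj("scene",[[369,66.7,0],[457,60.5,0],[369,66.7,25]]))
E
```

```text
scene [305 193  18  24 184] [313.3  202.65]
scene [372 223  17  26 327] [379.88 235.54]
finial [(0.9, array([278.1, 393.9])), (0.7, array([204., 313.])), (0.67, array([300.7, 374.3]))]
sanding_block [(0.94, array([198.9, 334.9])), (0.39, array([234.8, 378.2]))]
top [346  87  18  14  75] [352.63  94.92]
top [230 162  12  34 270] [235.21 178.6 ]
top [174 236  20  17 276] [183.02 243.93]
finial [(0.7, array([196.7, 158.8])), (0.51, array([168.3, 163.8]))]
sanding_block []
..................................................
..................................................
..................................................
..................................................
..................................................
..................................................
..................................................
..................................................
.................ooo..............................
................ooooooo...........................
...............o######ooo.........................
...............o########oo........................
..............
[... 714 characters left out ...]
####o...............................
........o###o####o................................
........o##o####o.................................
........o#######o.................................
........o######o..................................
.......oo####oo...................................
.......oo###o.....................................
........o#oo......................................
........oo........................................
..................................................
..................................................
..................................................
..................................................
[[317.1  202.66]
 [303.28 219.95]
 [317.54 195.87]]
```

```bash
python3 - <<'E'
from h import *
def tri(t,s):
    r=least_squares(lambda P:np.r_[proj("top",P)[0]-t,proj("scene",P)[0]-s],[410,60,10.]);return r.x,r.fun
print("tip",tri([266.8,245.2],[304,217]))
print("centroid",tri([264.85,265.3],[313.2,202.7]))
print("flange bbox-bottom/top ctr",tri([264.5,274],[317.5,196.5]))
s=env.state();e=s["eef_pos"];print(e,proj("scene",e),proj("top",e))
im=cv2.imread("pics/n_scene.png");v=im.max(2)
u=proj("scene",e)[0].astype(int);w=v[u[1]-40:u[1]+20:2,u[0]-40:u[0]+40]
print(u);print("\n".join("".join("k" if q<70 else "." for q in r) for r in w))
E
```

```text
tip (array([455.  ,  59.91,   9.  ]), array([-0.46,  0.21, -0.53,  0.  ]))
centroid (array([402.98,  65.4 ,  23.97]), array([-0.47,  0.21, -0.56,  0.01]))
flange bbox-bottom/top ctr (array([380.44,  67.52,  30.97]), array([-0.89,  0.38, -1.07,  0.02]))
[409.28  64.14 202.61] [[314.39 149.69]] [[261.57 265.92]]
[314 149]
............................kkkkkkkkk.......kkkkkkkkk....kkkkkkkkkkkkkkkkkkkkkkk
...............................kkkkkk........kkkkkkkk............kkkkkkkkkkkkkkk
...............................kkkkkk........kkkkkkkk...kkk........kkkkkkkkkkkkk
...............................kkkkkk........kkkkkkkkkkkkkkkkkkkkkkkkkkkkkkkkkkk
...............................kkkkkk.......kkkkkkkkkkk...........kkkkkkk.......
...............................kkkkkk......kkkkkkkkkkkk............kkkk.........
...............................kkkkk......kkkkkkkkkkkkkk...........kkk..........
................................kkkkk...kkkkkkkkkkkkkkkkkkkkkkk...kk.......k.kkk
................................kkkkkkkkkkkkkkkkkkkkkkkkkkkkkkkkkkkkkkkkkkkkkkkk
................................kkkkkkkkkkkkkkkkk
[... 951 characters left out ...]
..............k.....................................
................................................k...............................
......................................................kk........................
................................................................................
................................................................................
................................................................................
................................................................................
................................................................................
................................................................................
```

Call:
{"name": "carry_out", "arguments": {
  "series": [
    [-0.02,0.03,-0.9,0],
    [0,0,-0.9,0],
    [0,0,-0.9,0],
    [0,0,-0.8,0],
    [0,0,-0.4,0]
  ],
  "fingers": -0.2
}}

```text
t: 22.1
eef_pos: [406.6, 65.6, 4.8]
tcp_rot: [3.141, 0.006, -0.07]
ft_force: [1.2, 0.1, 0.7]
opening: 0.599
grip_force: 0.0
```

```bash
cat > asc.py <<'E'
from h import *
import sys
x0,y0,w,h=map(int,sys.argv[1:5])
im=env.read_camera("scene");hs=cv2.cvtColor(im,cv2.COLOR_RGB2HSV)[y0:y0+h,x0:x0+w]
for r in hs: print("".join("#" if 10<q[0]<26 and q[1]>165 else "k" if q[2]<70 else "." for q in r))
s=env.state();print(s["eef_pos"],s["opening"],proj("scene",s["eef_pos"]))
E
python3 asc.py 280 160 75 60
```

```text
.kkk.kkkkkkkkkk........kkkkkkkkkkkkkkkkkkkkkkkkkkkkkkkk....................
.kkkkkkkkkkkkkk.......kkkkkkkkkkkkkkkkkkkkkkkkkkkkkkkkk....................
.kkkkkkkkkkkkkkkkk.kkkkkkkkkkkkkkkkkkkkkkkkkkkkkkkkkkkk....................
.kkkkkkkkkkkkkkkkkkkkkkkkkkkkkkkkkkkkkkkkkkkkkkkkkkkkkk....................
.kkkkkkkkkkkkkkkkkkkkkkkkkkkkkkkkkkkkkkkkkkkkkkkkkkkkkkk...................
.kkkkkkkkkkk...kkkkkkkkkkkkkkkkkkkkkkkkkkkkkkkkkkkkkkkkkk..................
..kkkkkkkk.......kkkkkkkkkkkkkkkkkkkkkkkkkkkkkkkkkkkkkkkkkkkkkkkkk.........
..kkkkkkk...........kkkkkkkkkkkkkkkkkkkkkkkkkkkkkkkkkkkkkkkkkkkkkkkkk......
..kkk.................kkkkkkkkkkkkkkkkkkkkkkkkkkkkkkkkkkkkkkkkkkkkkkk......
..kkk......................kkkkkkkkkkkkkkkkkkkkkkkkkkkkkkkkkkkkkkk..kk.....
..kkk........kkkkk....kk......kkkkkkkkkkkkkkkkkkkkkkkkkkkkkkkkkkkkkkk......
..kkk.......kkkkkk...kkkk.........kkkkkkkkkkkkkkkkkkkkkkkkkkkkkkkkkkk......
...kk.......kkkkkk....kkk............kkkkkkkkkkkkkkkkkkkkkkkkkkkkkkkk......
............kkkkkk.......................kkkkkkkkkkkkkkkkkkkkkkkkkkk.......
............kkkkkk..................
[... 2819 characters left out ...]
................................
.........................######............................................
.........................######............................................
.........................####..............................................
.........................###...............................................
.........................#.................................................
...........................................................................
...........................................................................
...........................................................................
[406.07  65.54   3.43] 0.6033058966779867 [[311.95 208.96]]
```

```bash
python3 - <<'E'
from h import *
def d(e,yaw,off,px):
    b=np.array([-np.sin(yaw-np.pi),0,0]);ty=np.array([np.sin(yaw),-np.cos(yaw),0])
    for s in(1,-1):
        r=least_squares(lambda z:proj("scene",np.array(e)+s*ty*off+[0,0,z[0]])[0][1]-px[1],[0.]);print(s,r.x,proj("scene",np.array(e)+s*ty*off+[0,0,r.x[0]]))
d([592.3,229.8,192.1],1.709,47.5+6,(351.4,215.3))
d([490,-64.3,63.4],1.721,17+6,(254.5,190.6))
d([406.1,65.5,3.4],-.07,28.5+6,(302,195.5))
d([406.1,65.5,3.4],-.07,28.5+6,(323,202))
E
```

```text
1 [33.] [[350.12 215.3 ]]
-1 [-53.48] [[355.04 215.3 ]]
1 [37.8] [[253.95 190.6 ]]
-1 [4.39] [[259.88 190.6 ]]
1 [35.45] [[301.53 195.5 ]]
-1 [61.64] [[324.26 195.5 ]]
1 [11.92] [[301.29 202.  ]]
-1 [38.9] [[323.76 202.  ]]
```

The dark fingertips end about 35 mm above the reported TCP, consistently in three pictures. So the first grip was on the bullet (24.5 mm across there), and this grasp was too high. I'll go lower carefully.

Call:
{"name": "carry_out", "arguments": {
  "series": [
    [0.06,0,-0.2,0],
    [0,0,-0.2,0],
    [0,0,-0.1,0],
    [0,0,0,0],
    [0,0,0,0]
  ]
}}

```text
t: 22.65
eef_pos: [412.2, 65.6, -16.2]
tcp_rot: [3.142, -0.001, -0.07]
ft_force: [-0.2, -0.1, -0.5]
opening: 0.599
grip_force: 0.0
```

Call:
{"name": "carry_out", "arguments": {
  "series": [
    [0,0,-0.06,0],
    [0,0,0,0],
    [0,0,0,0],
    [0,0,0,0],
    [0,0,0,0]
  ],
  "fingers": 1
}}

```text
t: 23.15
eef_pos: [412.5, 65.5, -19.2]
tcp_rot: [3.141, -0.001, -0.07]
ft_force: [-1.1, 1.0, 8.0]
opening: 0.271
grip_force: 30.0
```

Call:
{"name": "carry_out", "arguments": {
  "series": [
    [0,0,0,0],
    [0,0,0,0],
    [-0.03,0,-0.1,0],
    [0,0,-0.14,0],
    [0,0,0,0]
  ],
  "fingers": 0.2
}}

```text
t: 23.65
eef_pos: [409.9, 65.6, -32.6]
tcp_rot: [3.141, 0.002, -0.07]
ft_force: [0.6, 0.5, -0.4]
opening: 0.403
grip_force: 0.0
```

Call:
{"name": "carry_out", "arguments": {
  "series": [
    [0,0,0,0],
    [0,0,0,0],
    [0,0,0,0],
    [0,0,0,0],
    [0,0,0,0]
  ],
  "fingers": 1
}}

```text
t: 24.15
eef_pos: [410.5, 65.6, -31.6]
tcp_rot: [3.142, -0.0, -0.07]
ft_force: [-0.3, 0.5, -2.3]
opening: 0.288
grip_force: 30.0
```

Gripped on the shank now: 27.4 mm opening. I'll lift, turn 192° and carry it to the plate's far side edge. There the point can be pushed up against the edge until it stands about 60° above horizontal.

Call:
{"name": "carry_out", "arguments": {
  "series": [
    [0,0,0.4,0],
    [0,0,0.7,1],
    [0,0,0.7,1],
    [0,0,0.7,1],
    [0,0,0.5,1]
  ]
}}

```text
t: 24.65
eef_pos: [410.6, 65.6, 120.5]
tcp_rot: [3.141, -0.002, 0.354]
ft_force: [0.2, 0.4, -3.0]
opening: 0.281
grip_force: 30.0
```

Call:
{"name": "carry_out", "arguments": {
  "series": [
    [0.18,-0.15,0,1],
    [0.18,-0.15,0,1],
    [0.18,-0.15,0,1],
    [0.18,-0.15,0,1],
    [0.18,-0.15,0,1]
  ]
}}

```text
t: 25.15
eef_pos: [455.5, 27.8, 118.3]
tcp_rot: [-3.141, 0.0, 0.877]
ft_force: [0.2, -0.6, -2.9]
opening: 0.289
grip_force: 30.0
```

Call:
{"name": "carry_out", "arguments": {
  "series": [
    [0.18,-0.15,0,1],
    [0.18,-0.15,0,1],
    [0.18,-0.15,0,1],
    [0.18,-0.15,0,1],
    [0.18,-0.15,0,1]
  ]
}}

```text
t: 25.65
eef_pos: [500.4, -9.7, 118.2]
tcp_rot: [-3.141, 0.0, 1.401]
ft_force: [-0.5, 0.7, -3.8]
opening: 0.29
grip_force: 30.0
```

Call:
{"name": "carry_out", "arguments": {
  "series": [
    [0.19,-0.15,0,1],
    [0.19,-0.15,0,1],
    [0.19,-0.15,0,1],
    [0.19,-0.15,0,1],
    [0.19,-0.15,0,1]
  ]
}}

```text
t: 26.15
eef_pos: [547.9, -47.1, 118.1]
tcp_rot: [-3.141, -0.0, 1.924]
ft_force: [0.4, 0.7, -3.2]
opening: 0.285
grip_force: 30.0
```

Call:
{"name": "carry_out", "arguments": {
  "series": [
    [0.19,-0.16,0,1],
    [0.19,-0.16,0,1],
    [0.19,-0.16,0,1],
    [0.19,-0.16,0,1],
    [0.19,-0.16,0,1]
  ]
}}

```text
t: 26.65
eef_pos: [595.4, -87.1, 118.0]
tcp_rot: [-3.141, -0.001, 2.448]
ft_force: [0.9, -0.5, -2.6]
opening: 0.288
grip_force: 30.0
```

Call:
{"name": "carry_out", "arguments": {
  "series": [
    [0.18,-0.15,0,1],
    [0.18,-0.15,0,1],
    [0.18,-0.15,0,1],
    [0.18,-0.15,0,1],
    [0.18,-0.15,0,1]
  ]
}}

```text
t: 27.15
eef_pos: [640.3, -124.6, 117.9]
tcp_rot: [3.141, -0.001, 2.972]
ft_force: [-0.3, 0.3, -2.5]
opening: 0.29
grip_force: 30.0
```

Call:
{"name": "carry_out", "arguments": {
  "series": [
    [0.02,-0.02,-0.3,1],
    [0,0,-0.4,1],
    [0,0,-0.4,1],
    [0,0,-0.1,0],
    [0,0,0,0]
  ]
}}

```text
t: 27.65
eef_pos: [640.9, -125.2, 57.6]
tcp_rot: [3.141, -0.002, -3.005]
ft_force: [0.6, 0.6, -2.9]
opening: 0.287
grip_force: 30.0
```

```bash
python3 asc.py 200 130 75 62; python3 -c "
from h import *
s=env.state();print(s['tcp_rot'],s['ft_force'])
p=[493.56,-85.99,-1.4242];print(plate(p,[70,105,0]),proj('scene',plate(p,[[70,105,0],[100,105,0],[-55,105,0]])))"
```

```text
.kkkkkkkkkkkkkkkkkkkkkkkkkk................................................
.kkkkkkkkkkkkkkkkkkkkkkkkkk................................................
kkkkkkkkkkkkkkkkkkkkkkkkkk.................................................
kkkkkkkkkkkkkkkkkkkkkkkkk..................................................
kkkkkkkkkkkkkkkkkkkkkkkkk..................................................
.kkkkkkkkkkkkkkkkkkkkkkk...................................................
.kkkkkkkkkkkkkkkkkkkkkk....................................................
.kkkkkkkkkkkkkkkkkkkkk.....................................................
kkkkkkkk.kkkkkkkkk.kkk.....................................................
kkkkkkkkkkkkkkkkkkkkk......................................................
kkkkkkkkkkkkkkkkkkkk.......................................................
kk.kkkkkkkkkkkkkkkk........................................................
kkkkkkkkkkkkkkkkkk.........................................................
kkkkkkkkkkkkkkkk...........................................................
kkkkkkkkkkkkkk......................
[... 3095 characters left out ...]
kkkkk................kkkk...................................
............kkkkkkkkkk.............kkkkk...................................
................kkkkkkk...........kkkkkk...................................
................kkkkkkk...........kkkkkk...................................
................kkkk...kkkk.....kkkkkkk....................................
................kkkk....kkkkkkkkkkkkkk.....................................
................kkk.....kkkkkkkkkkkkkk.....................................
[ 641.48 -125.38   58.57] 0.28710132340484124 [[208.61 224.95]]
[ 3.14 -0.   -3.  ] [ 0.73  0.05 -2.5 ]
[[ 606.29 -130.62   85.  ]] [[213.2  208.48]
 [203.31 202.09]
 [253.77 234.68]]
```

Call:
{"name": "carry_out", "arguments": {
  "series": [
    [0,0,-0.1,0],
    [0,0,-0.1,0],
    [0,0,-0.1,0],
    [0,0,-0.1,0],
    [0,0,-0.1,0]
  ]
}}

```text
t: 28.2
eef_pos: [642.1, -125.5, 33.5]
tcp_rot: [-3.141, 0.001, -3.002]
ft_force: [3.7, -0.5, 1.0]
opening: 0.287
grip_force: 30.0
```

Call:
{"name": "carry_out", "arguments": {
  "series": [
    [-0.02,0,-0.08,0],
    [-0.04,0,-0.08,0],
    [-0.04,-0.01,-0.07,0],
    [-0.05,-0.01,-0.07,0],
    [-0.05,-0.01,-0.07,0]
  ]
}}

```text
t: 28.7
eef_pos: [632.3, -126.9, 14.5]
tcp_rot: [-3.141, 0.002, -3.002]
ft_force: [8.0, 0.9, -2.3]
opening: 0.283
grip_force: 30.0
```

```bash
python3 asc.py 180 170 60 70
```

```text
.kkkkkkkkkkkk................kkkkkkk........................
kkkkkkkkkkkkkkkkk........kkkkkkkkkk.........................
kkkkkkkkkkkkkkkkkkkkkkkkkkkkkkkkkkk.........................
kkkkkkkkkkkkkkkkkkkkkkkkkkkkkkkkkkk.........................
kkkkkkkkkkkkkkkkkkkkkkkkkkkkkkkkkkk.........................
kkkkkkkkkkkkkkkkkkkkkkkkkkkkkkkkkkk.........................
kkkkkkkkkkkkkkkkkkkkkkkkkkkkkkkkkkkk........................
kkkkkkkkkkkkkkkkkkkkkkkkkkkkkkkkkkkk........................
kkkkkkkkkkkkkkkkkkkkkkkkkkkkkkkkkkkk........................
kkkk...kkkkkkkkkkkkkkkkkkkkkkkkkkkkk........................
.kkk...kkkkkkkkkkkkkkkkkkkkkkkkkkkkk........................
.kkkkkkkkkkkkkkkkkkkkkkkkkkkkkkkkkkkk.......................
.kkkkkkkkkkkkkkkkkkkkkkkkkkkkkkkkkkk........................
.kkkkkkkkkkkkkkkkkkkkkkkkkkkkkkkkkkkk.......................
..kkkkkkkkkkkkkkkkkkkkkkkkkkkkkkkkkk........................
.kkkkkkkkkkkkkkkkkkkkkkkkkkkkkkkkkkkkkkkkk..................
..kkkkkkkkkkkkkkkkkkkkkkkkkkkkkkkk.kkkkkkkkkk...............
..kkkkkkkkkkkkkkkkkkkkkkkkkkkkkkk..kkk....kkkkkkkk..........
..
[... 2532 characters left out ...]
...........................
........................##..####............................
.......................###..###.............................
.......................##...###.............................
.......................##..####.............................
......................##...####.............................
...................####....####.............................
...................####....####.............................
....................#.....######............................
...........................######...........................
.............................###............................
[ 631.6  -126.89   13.9 ] 0.2891561677041208 [[211.81 235.27]]
```

```bash
cat > el.py <<'E'
from h import *
import sys
def est(heading,box,c0=46.6):
    x0,y0,w,h=box;hs=cv2.cvtColor(env.read_camera("scene")[y0:y0+h,x0:x0+w],cv2.COLOR_RGB2HSV)
    m=((hs[...,0]>8)&(hs[...,0]<28)&(hs[...,1]>150)).astype(np.uint8)
    m=cv2.morphologyEx(m,cv2.MORPH_CLOSE,np.ones((4,4)))
    G=env.state()["eef_pos"]+[0,0,c0];best=[]
    for e in np.arange(-20,100,4):
        r=np.radians(e);ax=np.array([np.cos(heading)*np.cos(r),np.sin(heading)*np.cos(r),np.sin(r)])
        for hh in(36,41,46):
            s=sil("scene",place(G-hh*ax,heading,r),box);best.append((round(((s-m)**2).sum()/m.sum(),3),e,hh))
    print(G,m.sum(),sorted(best)[:6])
if __name__=="__main__": est(float(sys.argv[1]),tuple(map(int,sys.argv[2:6])))
E
python3 el.py 3.281 190 205 45 50
```

```text
[ 631.76 -126.9    60.69] 253 [(np.float64(0.424), np.int64(44), 46), (np.float64(0.436), np.int64(40), 46), (np.float64(0.44), np.int64(48), 46), (np.float64(0.46), np.int64(52), 46), (np.float64(0.473), np.int64(36), 46), (np.float64(0.494), np.int64(56), 46)]
```

Call:
{"name": "carry_out", "arguments": {
  "series": [
    [-0.03,0,-0.05,0],
    [-0.03,0,-0.05,0],
    [-0.03,-0.01,-0.05,0],
    [-0.03,0,-0.05,0],
    [-0.02,0,-0.04,0]
  ]
}}

```text
t: 29.3
eef_pos: [624.3, -127.3, 2.6]
tcp_rot: [3.141, -0.0, -3.002]
ft_force: [4.2, 0.4, 0.7]
opening: 0.284
grip_force: 30.0
```

```bash
python3 el.py 3.281 190 205 45 50
```

```text
[ 624.1  -127.31   48.93] 284 [(np.float64(0.341), np.int64(56), 46), (np.float64(0.345), np.int64(60), 46), (np.float64(0.346), np.int64(64), 46), (np.float64(0.347), np.int64(68), 46), (np.float64(0.347), np.int64(72), 46), (np.float64(0.36), np.int64(52), 46)]
```

Call:
{"name": "carry_out", "arguments": {
  "series": [
    [0.1,0,0.4,0],
    [0.1,0,0.6,0],
    [0,0,0.6,0],
    [0,0,0.6,-1],
    [-0.2,0.08,0.1,-1]
  ]
}}

```text
t: 29.85
eef_pos: [625.3, -123.9, 120.6]
tcp_rot: [-3.141, 0.003, 3.068]
ft_force: [0.2, 0.1, -2.9]
opening: 0.285
grip_force: 30.0
```

Call:
{"name": "carry_out", "arguments": {
  "series": [
    [-0.22,0.1,0,-1],
    [-0.22,0.1,0,-1],
    [-0.22,0.1,0,-1],
    [-0.22,0.1,0,-1],
    [-0.22,0.1,0,-1]
  ]
}}

```text
t: 30.35
eef_pos: [567.6, -98.0, 117.1]
tcp_rot: [-3.141, -0.003, 2.544]
ft_force: [0.1, -0.1, -2.0]
opening: 0.287
grip_force: 30.0
```

Call:
{"name": "carry_out", "arguments": {
  "series": [
    [-0.22,0.1,0,-1],
    [-0.22,0.1,0,-1],
    [-0.22,0.1,0,-1],
    [-0.22,0.1,0,-1],
    [-0.22,0.1,0,-1]
  ]
}}

```text
t: 30.85
eef_pos: [512.7, -72.9, 117.2]
tcp_rot: [-3.139, -0.002, 2.02]
ft_force: [-0.1, 0.1, -1.9]
opening: 0.285
grip_force: 30.0
```

Call:
{"name": "carry_out", "arguments": {
  "series": [
    [-0.22,0.1,0,-1],
    [-0.22,0.1,0,-1],
    [-0.1,0,0,-0.9],
    [0,0,0,0],
    [0,0,0,0]
  ]
}}

```text
t: 31.35
eef_pos: [487.1, -63.4, 117.6]
tcp_rot: [-3.141, -0.0, 1.724]
ft_force: [0.8, -0.3, -2.1]
opening: 0.289
grip_force: 30.0
```

```bash
python3 el.py 1.717 225 130 55 70; python3 asc.py 235 140 45 55
```

```text
[487.29 -63.41 164.22] 155 [(np.float64(1.419), np.int64(64), 46), (np.float64(1.42), np.int64(60), 41), (np.float64(1.421), np.int64(60), 46), (np.float64(1.434), np.int64(56), 41), (np.float64(1.436), np.int64(64), 41), (np.float64(1.459), np.int64(56), 46)]
....kk.......k.kkkkkk.kkkkkkk................
............k.kk.k.kkkkkkkkkkk...............
.......k......kk.kkkkkkkkkkk.kk..............
.........kkk.k...k..kkkkkkkkkkk..............
.............k.kkk..kkkkk...kkk..............
...........kkk.kkk...kkk.....kk..............
k..kkkk.kkk...........kk......k..............
kkkkkkkkkkkkkk........kkk.....k..............
kkkkkkkkkkkkkk.kkkk..kkk.....................
kkkkkkkkkkkkkkkkkkkkkkkk.....................
kkkkkkkkkkkkkkkkkkkkkkkk.....................
kkkkkkkkkkkkkkkkkkkkkkkk.....................
kkkkkkkkkkkkkkkkkkkkkkkkkkk..................
kkkkkkkkkkkkkkkkkkkkkkkkk....................
kkkkkkkkkkkkkkkkkkkkkkkk.....................
kkkkkkkkkkkkkkkkkkkkkkk...##.................
kkkkkkkkkkkkkkkkkkkkkkk.####.................
kkkkkkkkkkkkkkkkkkkkkkk.####.................
....kkkkkkk
[... 1050 characters left out ...]
..........................................
.............................................
.............................................
.............................................
.............................................
.............................................
.............................................
.............................................
.............................................
.............................................
.............................................
.............................................
.............................................
.............................................
[487.44 -63.45 117.67] 0.2885225380353512 [[257.31 180.22]]
```

Call:
{"name": "carry_out", "arguments": {
  "series": [
    [0.06,-0.05,-0.3,-0.05],
    [0,0,-0.4,0],
    [0,0,-0.4,0],
    [0,0,-0.2,0],
    [0,0,0,0]
  ]
}}

```text
t: 31.95
eef_pos: [490.1, -65.6, 51.9]
tcp_rot: [-3.14, -0.001, 1.717]
ft_force: [0.4, 0.1, -2.3]
opening: 0.284
grip_force: 30.0
```

Call:
{"name": "carry_out", "arguments": {
  "series": [
    [0,0,-0.04,0],
    [0,0,-0.04,0],
    [0,0,0,0],
    [0,0,0,0],
    [0,0,0,0]
  ]
}}

```text
t: 32.45
eef_pos: [490.5, -65.3, 50.2]
tcp_rot: [3.141, -0.0, 1.716]
ft_force: [-5.4, 8.2, 13.0]
opening: 0.288
grip_force: 30.0
```

```bash
cat > asc2.py <<'E'
from h import *
import sys
x0,y0,w,h=map(int,sys.argv[1:5])
hs=cv2.cvtColor(env.read_camera("scene")[y0:y0+h,x0:x0+w],cv2.COLOR_RGB2HSV)
for r in hs: print("".join("#" if 8<q[0]<30 and q[1]>110 else "k" if q[2]<75 else "." for q in r))
s=env.state();print(s["eef_pos"],s["ft_force"])
E
python3 asc2.py 232 160 40 52
```

```text
..........k#####.....kkkkkkkkkkk.....#..
.........k.####......kkkkkkkkkkk.....#..
........kk#####......kkkkkkkkkkk........
........kk####..kkkkkkkkkkkkkkkk........
.......kkk.....kkkkkkkkkkkkkkkkk........
.....kkkkk.....kkkkkkkkkkkkkkkkkk.......
....kkkkkkkkkkkkkkkkkkkkkkkkkkkkk.......
.....kkkkkkkkkkkkkkkkkkkkkkkkkkkkk......
........kkkkkk.kkkkkkkkkkkk....kkk......
kk.......kkkkkkkkkkkkkkkkkk..#..kk......
kkkk....kkkkkkkkkkkkkk.kkkk...#.k.......
kkkkkkkkkkkkkkkkkkkkk..kkkk....#........
kkkkkkkkkkkkkkkkkkkkkkkkkkk....#........
kkkkkkkkkkkkkkkkkkkkkkkkkk..............
kkkkkkkkkkkkkkkkkkkkkkkkkk..............
kkkkkkkkkkkkkkkkkkkkkkkkkkk.............
.kkkkkkkkkkkkkkkkkkkkkkkkkk..####.......
.kkkkkkkkkkkkkkkkkkkkkkkkk.#######......
.kkkkkkkkkkkkkkkkkkkkkkkkk########......
.kkkkkkkkkkkkkkkkkkkkkkkkk#######.......
.kkkkkkkkkkkkkkkkkkkkkkkkk######........
....kkkkkkkkkkkkkkkkkkkkkk######........
.........kkkkkkkkkkkkkkkkk######........
...............kkkkkkkkkkk#####.........
..................kkkkkkkk#####.........
...................kkkkkkk####..........
...................kkkkkkk####....
[... 374 characters left out ...]
.
..........##############................
..........##############................
...........############.................
............##########..................
..............#######...................
........................................
........................................
........................................
........................................
........................................
........................................
........................................
........................................
........................................
..kkk...................................
..kk....................................
[490.48 -65.29  50.24] [-5.46  7.93 13.79]
```

Contact came early. The mask puts the flange centre about 6 mm too far up the slope, so it is on the ring's rim. I'll lift, shift down the slope and lower again.

Call:
{"name": "carry_out", "arguments": {
  "series": [
    [0,0,0.12,0],
    [-0.02,0.13,0,0],
    [0,0,-0.1,0],
    [0,0,-0.04,0],
    [0,0,0,0]
  ]
}}

```text
t: 33.0
eef_pos: [489.2, -59.3, 47.2]
tcp_rot: [-3.141, -0.0, 1.716]
ft_force: [-0.3, -0.7, -2.3]
opening: 0.288
grip_force: 30.0
```

Call:
{"name": "carry_out", "arguments": {
  "series": [
    [0,0,-0.05,0],
    [0,0,-0.03,0],
    [0,0,0,0],
    [0,0,0,0],
    [0,0,0,0]
  ]
}}

```text
t: 33.5
eef_pos: [489.2, -58.8, 44.2]
tcp_rot: [-3.142, -0.001, 1.716]
ft_force: [-3.2, 6.3, 8.3]
opening: 0.289
grip_force: 30.0
```

```bash
python3 asc2.py 232 174 40 36;python3 -c "
from h import *
p=[493.56,-85.99,-1.4242];a=np.linspace(0,6.28,40)
for z in(0,12):
  q=proj('scene',plate(p,np.c_[22*np.cos(a),22*np.sin(a),0*a+z]));print(z,q.min(0)-[232,174],q.max(0)-[232,174])
print(proj('scene',plate(p,[[0,0,88],[0,0,52]]))-[232,174])"
```

```text
..kkkkkkkkkkkkkkkk...kkk..kkkk...#......
..kkkkkkkkkkkkkkkkk.kkkkkkkkkk...#......
..kkkkkkkkkkkkkkkkkkkkkkkkkkkk..........
..kkkkkkkkkkkkkkkkkkkkkkkkkkkk.k........
...kkkkkkkkkkkkkkkkkkkkkkkkkkk...##.....
...kkkkkkkkkkkkkkkkkkkkkkkkkk.#######...
...kkkkkkkkkkkkkkkkkkkkkkkkk#########...
...kkkkkkkkkkkkkkkkkkkkkkkkk########....
....kkkkkkkkkkkkkkkkkkkkkkkk#######.....
.....kkkkkkkkkkkkkkkkkkkkkkk#######.....
..........kkkkkkkkkkkkkkkkkk######......
...............kkkkkkkkkkkkk.#####......
....................kkkkkkkk.####.......
.....................kkkkkkk.####.......
.....................kkkkkkk.###........
.................#.##.kkkkkk.###........
..............#######.kkkkkkk##.........
.............#########kkkkkkk...........
............##########kkkkkkk...........
...........###########kkkkkkk...........
...........###########kkkkkk............
...........############.kkkk............
...........###############..............
............###############.............
............###############.............
.............#############..............
..............###########...............
...............#########................
................#######.................
........................................
........................................
........................................
........................................
........................................
........................................
........................................
[489.22 -58.84  44.22] [-2.83  5.91  8.02]
0 [10.6  18.85] [24.96 31.71]
12 [12.46 16.25] [26.89 29.15]
[[32.33  5.52]
 [26.23 13.81]]
```

Call:
{"name": "carry_out", "arguments": {
  "series": [
    [0.003,-0.018,-0.03,0],
    [0.003,-0.018,-0.03,0],
    [0,0,0,0],
    [0,0,0,0],
    [0,0,0,0]
  ]
}}

```text
t: 34.05
eef_pos: [488.7, -59.5, 41.3]
tcp_rot: [-3.14, -0.002, 1.716]
ft_force: [-4.8, 16.2, 12.8]
opening: 0.288
grip_force: 30.1
```

Call:
{"name": "carry_out", "arguments": {
  "series": [
    [0.003,-0.018,-0.03,0],
    [0.003,-0.018,-0.03,0],
    [0,0,0,0],
    [0,0,0,0],
    [0,0,0,0]
  ]
}}

```text
t: 34.55
eef_pos: [489.4, -61.1, 39.2]
tcp_rot: [-3.142, -0.002, 1.716]
ft_force: [-7.0, 18.6, 27.2]
opening: 0.285
grip_force: 30.0
```

```bash
python3 asc2.py 232 174 40 36
```

```text
..kkkkk...kkkkkkkk.k.kk..kkk...##kk.....
.kkkkkkkkkkkkkkkkk....k...kkk...........
.kkkkkkkkkkkkkkkkk...kkkkkkkk...........
.kkkkkkkkkkkkkkkkkkkkkkkkkkk............
.kkkkkkkkkkkkkkkkkkkkkkkkkkk............
..kkkkkkkkkkkkkkkkkkkkkkkkkkkkkk........
...kkkkkkkkkkkkkkkkkkkkkkkkkkkk.........
...kkkkkkkkkkkkkkkkkkkkkkkkkk.##...###..
...kkkkkkkkkkkkkkkkkkkkkkkkk##########..
...kkkkkkkkkkkkkkkkkkkkkkkk###########..
...kkkkkkkkkkkkkkkkkkkkkkkk##########...
.......kkkkkkkkkkkkkkkkkkkk#########....
............kkkkkkkkkkkkkkk#########....
..................kkkkkkkkk.#######.....
....................kkkkkkk.#######.....
................####.kkkkkk.######......
..............#######kkkkkk.#####.......
.............########kkkkkkk####........
............#########kkkkkkk###.........
...........##########kkkkkkk##..........
...........##########kkkkkkk............
...........##########kkkkkkk............
...........##########.kkkkkk............
............##############..............
............##############..............
.............#############..............
..............###########...............
...............#########................
................#######.................
..................###...................
........................................
........................................
........................................
........................................
........................................
........................................
[489.47 -61.07  39.25] [-7.29 20.2  27.61]
```

The finial is tilted too far, with the foot's upper rim still on the ring. I'll move about 8 mm down the slope, put the lower rim against the lower wall, then swing the grip back up the slope to right it.

Call:
{"name": "carry_out", "arguments": {
  "series": [
    [0,0,0.12,0],
    [-0.03,0.2,0,0],
    [0,0,-0.1,0],
    [0.005,-0.045,-0.08,0],
    [0,0,0,0]
  ]
}}

```text
t: 35.1
eef_pos: [488.8, -55.1, 34.9]
tcp_rot: [3.142, -0.0, 1.716]
ft_force: [-1.3, 5.4, 12.3]
opening: 0.291
grip_force: 30.0
```

Call:
{"name": "carry_out", "arguments": {
  "series": [
    [0.01,-0.06,0.01,0],
    [0.01,-0.06,0.01,0],
    [0,0,0,0],
    [0,0,0,0],
    [0,0,0,0]
  ]
}}

```text
t: 35.6
eef_pos: [489.6, -60.9, 35.7]
tcp_rot: [-3.141, -0.001, 1.715]
ft_force: [-1.8, 6.4, 7.7]
opening: 0.287
grip_force: 30.0
```

```bash
python3 asc2.py 232 174 40 36
```

```text
..kk.....kkkkkkkkkk.kkkkkkkk..##.kk.....
..kkkk....kkkkkkkk.kkkk..kkk....#.k.....
..kkkkkkkkkkkkkkkk...k....kkk...#.......
.kkkkkkkkkkkkkkkkk...kk...kkk...##......
.kkkkkkkkkkkkkkkkkkkkkkkkkkkk...#.......
.kkkkkkkkkkkkkkkkkkkkkkkkkkk............
..kkkkkkkkkkkkkkkkkkkkkkkkkk..kk........
..kkkkkkkkkkkkkkkkkkkkkkkkkkk..##.####..
...kkkkkkkkkkkkkkkkkkkkkkkkk.#########..
...kkkkkkkkkkkkkkkkkkkkkkkkk#########...
...kkkkkkkkkkkkkkkkkkkkkkkk.########....
...kkkkkkkkkkkkkkkkkkkkkkkk#########....
......kkkkkkkkkkkkkkkkkkkkk#########....
...........kkkkkkkkkkkkkkkk.#######.....
..............kkkkkkkkkkkkkk#######.....
................kkkkkkkkkkkk######......
....................kkkkkkkk######......
................#####kkkkkkk#####.......
................#####kkkkkkk####........
...............######kkkkkkk###.........
..............#######kkkkkkk##..........
..............#######kkkkkkk............
.............########kkkkkkk............
.............#########.kkkkk............
.............#############..............
.............###############............
..............##############............
...............#############............
................############............
.................##########.............
...................#######..............
........................................
........................................
........................................
........................................
........................................
[489.64 -60.88  35.72] [-1.56  6.4   8.18]
```

Call:
{"name": "carry_out", "arguments": {
  "series": [
    [0.01,-0.06,0.01,0],
    [0.01,-0.06,0.01,0],
    [0,0,0,0],
    [0,0,0,0],
    [0,0,0,0]
  ]
}}

```text
t: 36.15
eef_pos: [490.3, -66.8, 36.4]
tcp_rot: [-3.141, -0.001, 1.715]
ft_force: [-2.3, 7.0, 4.9]
opening: 0.286
grip_force: 30.0
```

```bash
python3 asc2.py 232 174 40 36
```

```text
kkk.....kkkkkkkkkkkkkk.kkk...#.kk.......
kkkkk..kkkkkkkkkkkkk....kk....#.........
kkkkkkkkkkkkkkkkk..k...kkk....#.........
kkkkkkkkkkkkkkkkkkkk.kkkkk....#.........
kkkkkkkkkkkkkkkkkkkkkkkkkk..............
kkkkkkkkkkkkkkkkkkkkkkkkkkk.....##......
kkkkkkkkkkkkkkkkkkkkkkkkkk..######......
kkkkkkkkkkkkkkkkkkkkkkkkkk.#######......
.kkkkkkkkkkkkkkkkkkkkkkkk.########......
.kkkkkkkkkkkkkkkkkkkkkkkk########.......
.kkkkkkkkkkkkkkkkkkkkkkkk########.......
..kkkkkkkkkkkkkkkkkkkkkkk########.......
.......kkkkkkkkkkkkkkkkkk########.......
............kkkkkkkkkkkkk.######........
..............kkkkkkkkkkk.######........
................kkkkkkkkk.#####.........
..................kkkkkkk.#####.........
................##.kkkkkkk####..........
...............####kkkkkkk####..........
..............#####kkkkkkk###...........
..............#####kkkkkkk##............
.............######kkkkkkk#.............
.............######.kkkkkk..............
............#########...k...............
.............##############.............
.............###############............
..............##############............
...............#############............
................###########.............
.................#########..............
...................######...............
........................................
........................................
........................................
........................................
........................................
[490.36 -66.77  36.38] [-1.85  5.98  4.92]
```

The finial now stands square to the plate inside the ring: tip at (33,5) against (32,5) predicted. A gentle seating press, then release. In the meantime I'll work out the latch path.

Call:
{"name": "carry_out", "arguments": {
  "series": [
    [0.004,-0.03,-0.02,0],
    [0,0,0,0],
    [0,0,0,0],
    [0,0,0,0],
    [0,0,0,0]
  ]
}}

```text
t: 36.7
eef_pos: [490.4, -67.1, 36.3]
tcp_rot: [-3.141, -0.002, 1.715]
ft_force: [-3.1, 17.9, 20.3]
opening: 0.287
grip_force: 30.0
```

```bash
python3 asc2.py 240 174 32 33; python3 -c "
from h import *
p=[493.56,-85.99,-1.4242]
k=lambda t:plate(p,[22.5+125*np.sin(t),75-125*np.cos(t),40.5])[0]
K=np.array([k(t) for t in np.linspace(1.03,0,11)]);print(K);print(np.diff(K,axis=0)/50)"
```

```text
.kkkkkk.kkkk...kkk...##kk.......
kkkkkkk...k....kkk....#.........
kkkkkkk...kk...kkk....#.........
kkkkkkkkkkkkkkkkkk..............
kkkkkkkkkkkkkkkkkk..............
kkkkkkkkkkkkkkkkkk......#.......
kkkkkkkkkkkkkkkkkkk.######......
kkkkkkkkkkkkkkkkkk########......
kkkkkkkkkkkkkkkkk#########......
kkkkkkkkkkkkkkkkk########.......
kkkkkkkkkkkkkkkkk########.......
kkkkkkkkkkkkkkkkk########.......
kkkkkkkkkkkkkkkkk########.......
....kkkkkkkkkkkkk.######........
......kkkkkkkkkkk.######........
........kkkkkkkkk.#####.........
..........kkkkkkk.#####.........
..........kkkkkkk.####..........
.......####kkkkkkk####..........
......#####kkkkkkk###...........
......#####kkkkkkk##............
.....######kkkkkkk..............
.....######kkkkkkk..............
....##########.kk...............
.....##############.............
.....###############............
......##############............
.......#############............
........###########.............
.........#########..............
...........######...............
................................
................................
[490.39 -67.09  36.26] [-4.59 17.97 20.67]
[[ 517.54 -175.49  149.91]
 [ 506.07 -170.89  146.31]
 [ 495.25 -165.27  142.19]
 [ 485.2  -158.69  137.58]
 [ 476.02 -151.21  132.54]
 [ 467.81 -142.92  127.11]
 [ 460.66 -133.89  121.35]
 [ 454.65 -124.24  115.33]
 [ 449.83 -114.06  109.11]
 [ 446.27 -103.45  102.75]
 [ 443.98  -92.54   96.32]]
[[-0.23  0.09 -0.07]
 [-0.22  0.11 -0.08]
 [-0.2   0.13 -0.09]
 [-0.18  0.15 -0.1 ]
 [-0.16  0.17 -0.11]
 [-0.14  0.18 -0.12]
 [-0.12  0.19 -0.12]
 [-0.1   0.2  -0.12]
 [-0.07  0.21 -0.13]
 [-0.05  0.22 -0.13]]
```

It is flat on the floor now: stiff contact along the plate normal. I'll back off the preload, then open.

Call:
{"name": "carry_out", "arguments": {
  "series": [
    [-0.002,0.016,0.016,0],
    [0,0,0,0],
    [0,0,0,0],
    [0,0,0,0],
    [0,0,0,0]
  ]
}}

```text
t: 37.25
eef_pos: [490.4, -67.2, 36.4]
tcp_rot: [-3.141, -0.001, 1.715]
ft_force: [-1.9, 9.4, 7.4]
opening: 0.287
grip_force: 30.0
```

Call:
{"name": "carry_out", "arguments": {
  "series": [
    [0,0,0,0],
    [0,0,0,0],
    [0,0,0,0],
    [0,0,0,0],
    [0,0,0,0]
  ],
  "fingers": 0.1
}}

```text
t: 37.75
eef_pos: [491.0, -68.1, 36.6]
tcp_rot: [3.141, 0.0, 1.716]
ft_force: [-0.4, -0.6, -0.1]
opening: 0.448
grip_force: 0.0
```

```bash
python3 asc2.py 236 174 36 34
```

```text
..kkkkkkkkkkkkkkkk.kkk...kkk........
kkkkkkkkkkk..kkk....kk....kk........
kkkkkkkkkkk..kkk...kkk..#.k.........
kkkkkkkkkkkkkkkkkkkkkk..##..........
kkkkkkkkkkkkkkkkkkkkk...............
kkkkkkkkkkkkkkkkkkkkk.....####......
kkkkkkkkkkkkkkkkkkkkkk..######......
kkkkkkkkkkkkkkkkkkkkkk.#######......
kkkkkkkkkkkkkkkkkkkkk#########......
kkkkkkkkkkkkkkkkkkkkk########.......
kkkkkkkkkkkkkkkkkkkkk########.......
kkkkkkkkkkkkkkkkkkkkk########.......
...kkkkkkkkkkkkkkkkkk########.......
........kkkkkkkkkkkkk#######........
...........kkkkkkkkkk#######........
...........kkkkkkkkk.######.........
............kkkkkkkk#######.........
.............kkkkkkk######..........
...........##kkkkkkk#####...........
..........###kkkkkkk.####...........
..........###.kkkkkk.###............
.........####.kkkkkk.##.............
.........#####kkkkkk.##.............
........######kkkkkkk##.............
........#######kkkkk.##.............
.........#########..####............
..........##############............
...........#############............
............###########.............
.............#########..............
...............######...............
....................................
....................................
....................................
[490.91 -68.02  36.57] [-0.45  0.08 -0.44]
```

It stays seated after release. Now I'll lift off and go to the latch knob.

Call:
{"name": "carry_out", "arguments": {
  "series": [
    [0,0,0.3,0],
    [0,0,0.7,0],
    [0,0,0.8,0],
    [0.1,-0.4,0.6,-1],
    [0.1,-0.5,0.2,-1]
  ]
}}

```text
t: 38.3
eef_pos: [502.0, -113.2, 169.9]
tcp_rot: [3.137, 0.001, 1.504]
ft_force: [0.4, 0.4, -0.2]
opening: 0.448
grip_force: 0.0
```

Call:
{"name": "carry_out", "arguments": {
  "series": [
    [0.1,-0.5,0,-1],
    [0.12,-0.5,0,-1],
    [0.11,-0.25,0,-1],
    [0,0,-0.1,-0.2],
    [0,0,-0.1,0]
  ],
  "fingers": -0.2
}}

```text
t: 38.8
eef_pos: [517.0, -175.1, 156.0]
tcp_rot: [-3.141, -0.0, 1.173]
ft_force: [-0.6, 0.7, -0.2]
opening: 0.6
grip_force: 0.0
```

Call:
{"name": "carry_out", "arguments": {
  "series": [
    [0,0,-0.4,0],
    [0,0,-0.4,0],
    [0,0,-0.15,0],
    [0,0,0,0],
    [0,0,0,0]
  ]
}}

```text
t: 39.3
eef_pos: [517.6, -175.1, 109.7]
tcp_rot: [3.141, 0.0, 1.173]
ft_force: [-0.9, -0.8, 0.6]
opening: 0.597
grip_force: 0.0
```

```bash
python3 asc2.py 190 130 85 80; python3 -c "
from h import *
p=[493.56,-85.99,-1.4242]
k=lambda t,z:plate(p,[22.5+125*np.sin(t),75-125*np.cos(t),z])[0]
print(proj('scene',[k(1.03,60),k(1.03,20)])-[190,130])
e=env.state()['eef_pos'];ty=np.array([np.sin(1.175),-np.cos(1.175),0])
print(proj('scene',[e+[0,0,33]+s*ty*30 for s in(1,-1)])-[190,130])"
```

```text
kkkkkkkk..kkkkk..kkkkkkkkkkkkkkkkkkkkkkkkkkkkkk.....kk...............................
kkkkk..####kkkkkkkkkkkkkkkkkkkkkkkkkkkkkkkkkkk......kk...............................
kkkk....###.kkkkkkkkkkkkkkkkkkk##.kkkkkkkkkkkk.....kkk...............................
kkk..........kkkkkkkkkkkkkkk.#####kkk.kkkkkkkk....kkkk...............................
kkkk..........kkkkkkkkkkk..##.#.kkkk...kkkkkk......kkk...............................
kkkk.........kkkkkkkkkk.###.#.kkkkk....kkkkkk........................................
kkkkkk.....kkkkkkkkk..####....kkk.......kkkkk........................................
kkkkkkkkkkkkkkkkkk.#####......k.........kkkkk........................................
kkkkkkkkkkkkkkkk.####...................kkkk.........................................
kkkkkkkkkkkkkk.####....................kkk...........................................
kkkkkkkkkkk.####................kkkkk................................................
kkkkkkkkk#####................kkkkkkk................................................
kkkkkkk.####..................kkkkkkk...............................
[... 5187 characters left out ...]
..................................................#########.................
.............................................................######..................
.....................................................................................
.....................................................................................
.....................................................................................
.....................................................................................
.....................................................................................
[ 517.73 -175.29  109.89] [ 0.46 -1.02  0.11]
[[27.05 31.04]
 [21.28 40.66]]
[[15.14 42.36]
 [33.56 33.81]]
```

The finial stands square in the nest, and the knob (24,36 in the print) is between the fingers. Now I'll cage it and swing.

Call:
{"name": "carry_out", "arguments": {
  "series": [
    [0,0,-0.14,0],
    [0,0,0,0],
    [0,0,0,0],
    [0,0,0,0],
    [-0.22,0.09,-0.07,-1]
  ],
  "fingers": 0.36
}}

```text
t: 39.85
eef_pos: [507.5, -171.5, 99.1]
tcp_rot: [3.139, -0.0, 1.066]
ft_force: [1.4, 0.1, 0.4]
opening: 0.325
grip_force: 0.4
```

Call:
{"name": "carry_out", "arguments": {
  "series": [
    [-0.22,0.11,-0.08,-1],
    [-0.2,0.13,-0.09,-1],
    [-0.18,0.15,-0.1,-1],
    [-0.16,0.17,-0.11,-1],
    [0,0,0,0]
  ]
}}

```text
t: 40.35
eef_pos: [467.4, -142.1, 79.4]
tcp_rot: [-3.14, 0.001, 0.647]
ft_force: [-1.2, 0.3, -1.2]
opening: 0.319
grip_force: 0.6
```

Call:
{"name": "carry_out", "arguments": {
  "series": [
    [-0.13,0.17,-0.12,-1],
    [-0.12,0.19,-0.12,-1],
    [-0.1,0.2,-0.12,-1],
    [-0.07,0.21,-0.13,-1],
    [-0.05,0.18,-0.11,-0.8]
  ]
}}

```text
t: 40.85
eef_pos: [445.3, -95.4, 49.8]
tcp_rot: [3.141, -0.001, 0.145]
ft_force: [0.3, 1.5, 3.2]
opening: 0.322
grip_force: 7.3
```

Call:
{"name": "carry_out", "arguments": {
  "series": [
    [-0.01,0.07,-0.04,0],
    [-0.01,0.06,-0.03,0],
    [0,0,0,0],
    [0,0,0,0],
    [0,0,0,0]
  ]
}}

```text
t: 41.35
eef_pos: [444.7, -90.7, 47.1]
tcp_rot: [3.139, -0.001, 0.15]
ft_force: [-5.7, -12.4, 10.2]
opening: 0.321
grip_force: 9.6
```

```bash
python3 asc2.py 200 135 85 75; python3 -c "
from h import *
p=[493.56,-85.99,-1.4242]
k=lambda t,z,r=125:plate(p,[22.5+r*np.sin(t),75-r*np.cos(t),z])[0]
for t in(0,.1):print(proj('scene',[k(t,60),k(t,20),k(t,17,158),k(t,17,0)])-[200,135])"
```

```text
............................kkkkkkkk...........kkkkkkkkkkkkkkkkkkkkkkkkkkkk..........
............................kkkkkkkkkkk.......kkkkkkkkkkkkkkkkkkkkkkkkkkkkk..........
..........................kkkkkkkkkkkkkkkkkkkkkkkkkkkkkkkkkkkkkkkkkkkkkkkkk..........
..........................kkkkkkkkkk....kkkkkkkkkkkkkkkkkkkkkkkkkkkkkkkkkkk..........
.........................kkkkkkkkk...........kkkkkkkkkkkkkkkkkkkkkkkkkkkkkk..........
........................k.kkkkkkkk.........###kkkkkkkkkkkkkkkkkkkkkkkkkkkkk..........
..........................kkkkkkk..........###kkkkkkkkkkkkkkkkkkkkkkkkkkkkkk.........
.........................kkkkkkkk...........##kkkkkkkkkkkkkkkkkkkkkkkkkkkkkkk....kkkk
.........................kkkkkkkkk............kkkkkkkkkkkkkkkkkkkkkkkkkkkkkkkkkkkkkkk
.....................kkkkkkkkkkkkkk..........kkkkkkkkkkkkkkkkkkkkkkkkkkkkkkkkkkkkkkkk
.....................kkkkkkkkkkkkkkkkkkkkk.kkkkkkkkkkkkkkkkkkkkkkkkkkkkkkkkkkkkkkkkkk
.....................kkkkkkkkkkkkkkkkkkkkkkkkkkkkkkkkkkkkkkkkkkkkkkkkkkkkkkkkkkkkkkkk
.....................kkkkkkkkkkk......kkkkkkkkkkkkkkkkkkkkkkkkkkkkkk
[... 4817 characters left out ...]
................
...................................................######............................
.....................................................................................
.....................................................................................
.....................................................................................
.....................................................................................
.....................................................................................
[444.72 -90.73  47.05] [ -5.06 -12.94  10.83]
[[58.63 36.1 ]
 [52.26 45.09]
 [55.68 39.27]
 [35.66 72.68]]
[[54.77 33.7 ]
 [48.47 42.75]
 [50.98 36.36]
 [35.66 72.68]]
```

Call:
{"name": "carry_out", "arguments": {
  "series": [
    [-0.01,0.06,-0.03,0],
    [0,0.04,-0.02,0],
    [0,0,0,0],
    [0,0,0,0],
    [0,0,0,0]
  ]
}}

```text
t: 41.9
eef_pos: [445.0, -89.5, 46.2]
tcp_rot: [3.133, -0.003, 0.152]
ft_force: [-20.7, -49.5, 35.0]
opening: 0.326
grip_force: 28.1
```

Call:
{"name": "carry_out", "arguments": {
  "series": [
    [0,0.05,-0.02,0],
    [0,0,0,0],
    [0,0,0,0],
    [0,0,0,0],
    [0,0,0,0]
  ]
}}

```text
t: 42.4
eef_pos: [445.1, -88.6, 45.9]
tcp_rot: [3.131, -0.004, 0.152]
ft_force: [-26.1, -64.2, 46.3]
opening: 0.336
grip_force: 37.2
```

At the stop: force climbs with almost no movement. Relax, open and lift clear.

Call:
{"name": "carry_out", "arguments": {
  "series": [
    [0.01,-0.12,0.05,0],
    [0,0,0,0],
    [0,0,0,0],
    [0,0,0,0],
    [0,0,0,0]
  ],
  "fingers": -0.2
}}

```text
t: 42.9
eef_pos: [443.9, -87.1, 44.9]
tcp_rot: [-3.141, 0.0, 0.147]
ft_force: [-0.0, -0.6, -0.3]
opening: 0.6
grip_force: 0.0
```

Call:
{"name": "carry_out", "arguments": {
  "series": [
    [0,0,0.4,0],
    [0,0,0.8,0],
    [0,0,0.9,0],
    [0,0,0.9,0],
    [0,0,0.5,0]
  ]
}}

```text
t: 43.4
eef_pos: [444.5, -87.2, 223.3]
tcp_rot: [3.14, -0.003, 0.146]
ft_force: [1.1, 0.3, -0.3]
opening: 0.598
grip_force: 0.0
```

```bash
python3 - <<'E'
from h import *
p=[493.56,-85.99,-1.4242]
k=lambda t,z,r=125:plate(p,[22.5+r*np.sin(t),75-r*np.cos(t),z])[0]
v=cv2.cvtColor(env.read_camera("scene"),cv2.COLOR_RGB2HSV)[165:215,230:275]
for r in v: print("".join("#" if 8<q[0]<30 and q[1]>110 else "k" if q[2]<110 else "." for q in r))
for t in(0,.05):print(t,proj('scene',[k(t,60),k(t,20),k(t,17,158),k(t,17,60),k(t,17,0)])-[230,165])
s=env.state();print(s["t"],s["eef_pos"],s["ft_force"])
E
```

```text
.............................................
.............................................
.............................................
.............................................
...........................kk................
..........................kkkk...............
..........................kkkkkk.............
.........................kkkkkkkk............
........................kkkkkkkkk............
........................kkkkkkkk.............
.......................kkkkkkkkk.............
.......................kkkkkkkk..............
......................kkkkkkkkk..............
......................kkkkkkkk...............
.....................kkkkkkkk................
.....................kkkkkkkk.....##.........
.....................kkkkkkk...#####.........
.....................kkk.....#######.........
....................kkk.....#######..........
...................kkk.....########..........
...................kkk....#########..........
..................kkk....##########..........
.................kkk.....#########...........
.................kkk....##########........
[... 707 characters left out ...]
...kkk..######..k............k..
....kk...........kkkkk....kkk.............k..
...kkk............kkkkkkkkkkk............k...
...kkkk.............kkkkkkk.............kk...
..kkkkkkkk..............................k....
.kkkkkkkkk.............................kk....
.kkkkkkkk..............................k.....
.kkkkkkk..............................kk.....
..kkkkkk..............................k......
...kkkk...............................k......
.............................................
0 [[28.63  6.1 ]
 [22.26 15.09]
 [25.68  9.27]
 [13.71 29.25]
 [ 5.66 42.68]]
0.05 [[26.72  4.87]
 [20.38 13.88]
 [23.35  7.78]
 [12.77 28.66]
 [ 5.66 42.68]]
43.45 [445.61 -87.55 225.76] [ 0.07 -0.47  3.08]
```

```bash
python3 -c "
from cell import env
print(env.job_done())"
```

```text
the job is handed in; nothing more can be done
None
```

I handed the job in at about 43 s: the finial stands flat in the nest, point out, and the latch arm is pushed to its stop in the catch; on the way it was dropped once and came to rest against the cork block, which I did not check for movement, and the last push on the knob reached about 80 N at the wrist, made with the fingers.

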